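Interlock the brush troughs on the carrying board

ROBOT

A 6-joint arm with a two-finger parallel gripper is mounted at the origin on the work surface. World frame = base frame: x ahead of the robot, y to its left, z up, the work surface at z = 0. Lengths are in m, angles in rad, forces in N, time in s.
With the tool pointing down it reaches from about 0.35 to 0.775 m from the base axis. Payload 5.5 kg.
Tool frame: the origin (TCP) lies between the finger pads; the fingertips stand 11 mm ahead of it and the grasp point (between the pads) lies 8 mm behind it (tips_ahead is the distance from the TCP to the fingertips, in m); z points along the fingers, y is the line along which they close (so a half turn about z gives the same grasp; the last joint's range is limited). The gripper opens to 85 mm and grips with 20 to 120 N. Pads are 22 mm wide; open, the fingers measure 114 mm over their backs; the gripper's body (76 mm by 85 mm) begins 54 mm behind the grasp point. The pads swing forward as they close: fully open they stand 13 mm farther back than shut.
Start: joints at [-1.415, 0.313, 0.046, 1.304, 0, 1.431], TCP at [0.168, -0.55, 0.242] pointing down, gripper open.
Joint ranges: [-2.76, 2.76], [-0.86, 1.69], [-1.03, 1.26], [-2.2, 2.34], [-1.47, 1.5], [-3.14, 3.14]. Speed limits (rad/s): [2.57, 2.57, 3.14, 3.14, 3.14, 3.14].

INTERFACE

Orientations are given as a unit quaternion [w, x, y, z].
In Python, from workcell import * gives the robot as it stands. The module is installed in compiled form; this text tells all that it offers.
- The arm moves only by the tool jog_arm, never from a script. Its argument "moves" is a list of rows, each an object with "fingers": the closure, from 0 (fully open) to 1 (shut); "slide": the shift along the tool's x, y, z in mm, a list of three; "angular": the turn, a rotation vector about the tool's x, y, z in degrees, a list of three. A call has 1 to 10 rows; each row is the pose to reach, as a shift and turn from the pose commanded when the call began, along the tool's axes at that moment; what a row does not reach only later rows make up. A row lasts 1/12 s, in which the tool goes at most 41.7 mm and 7.16 degrees, less where a joint would pass 70% of its speed; a pose out of reach is approached as far as the arm can. A call with a gripper value outside its range is refused whole. The fingers move at their own pace and stop on an object; "squeeze" is the grip in N (left out, the last holds). Time passes only in rows, so rows that repeat a pose let the fingers close. It gives the time, the measured TCP pose, the force, the opening and the grip force at its end, in the units of the state.
- get_state(): the state, without advancing time (a new reading comes with each control period).
- read_camera(name): name is "scene" or "top" or "wrist"; returns a dict with "color" (384x512x3 uint8, red, green, blue), "fovy" (degrees; the focal length in pixels is half the picture's height over the tangent of half this angle, whatever the lens; pixels are square), "cx", "cy" (the principal point, pixels), "D" ([k1, k2, p1, p2, k3] as OpenCV has them; the pictures are not rectified), "world_from_camera" (4x4, takes a point from camera to world coordinates); the wrist camera has in their place "tool_from_camera" (4x4, takes a point from camera to tool coordinates, whose origin is the TCP and whose axes are the flange's). Camera axes: x right, y down, z forward; pixel columns grow to the right and rows downward; lengths in m; the calibration is good to about 2 mm. A picture is of the moment at which its call begins: read the wrist's pose just before it. There is no depth.
- hand_in(): hands the job in; it is judged then, once.
Trained networks look in a picture, given as the dict that the camera call returned (one of the last four; its "shot" number tells which), for a name from the list of things; names that differ only in an ending like _2 or _b are one class to them, and where a whole thing is asked for, a point or a joint stands for the part that bears it (a point fixed in the world has none). Each returns a list of dicts, best first, with "p" (0 to 1); they miss things now and then, are a little off and sometimes report something else, mostly with a low value. They report only what shows in the picture. A call takes as long as a camera call. They do not tell look-alikes from the thing itself.
- look_for(target, picture): "point" ([column, row] in pixels, amid what is visible of it).
- tip_of(target, picture): "point" ([column, row] in pixels: a listed point, or the origin of a listed thing).
The state is a dict: "clock": time; "joint_pos": joint angles; "qvel": joint speeds; "tau": joint torques, N m; "tcp_pos": TCP position; "orientation": TCP orientation; "wrist_force": force on the tool from outside, world axes, zero at the start; "ft_torque": the same for the moment, N m; "finger_gap": finger opening in m; "grip_force": force on a finger pad.
Only numpy, scipy, OpenCV 4.12 (cv2) and the standard library are available. Lean on these libraries where they do the work, as an engineer would, in place of code of your own. Each camera call takes 0.05 s, during which the arm holds its last target. There are 200 camera calls.

TASK

Pack the three wooden brush troughs away on the green-topped board as one interlocked bundle: set the two blue troughs open side up, side by side, one close against each side of the black centre strip, between the end fences; then turn the pink trough over and lower it open side down across the strip, so that each of its side walls sits fully down inside one blue trough. Leave the clay figure, brush jar, paint bottle and pumpkin standing where they are.

Things in the scene. Friction and masses are not known exactly. Their poses are not given: they have to be found in the camera images.
- blue1_mid (a point): Centre, half-way up (17 above the underside), of a blue wooden U-channel trough: 54 wide (x), 120 long (y), 34 high (z, pointing out of the open side). Walls and floor 8 thick; hollow 38 wide, 26 deep, open at both ends of the length. 0.05 to 0.1 kg. Starts on the table open side up. Can be gripped across its width or by pinching one 8 mm side wall from above.
- blue2_mid (a point): The same point of the second blue trough, identical to the first; either may go on either side of the strip. All troughs are alike end for end and side for side.
- pink_mid (a point): The same point of the pink trough: same shape, size, mass and axes as the blue ones; starts on the table open side up, must end with z pointing down. It stands steadily on an end (120 tall), so two quarter turns with a regrasp turn it over. In its final place its wall edges rest on the floors of the blue troughs and its centre is 25 above the green top.
- board_top (a point): Centre of the flat green top of the fixed carrying board, 9 above the table; z up. Board 150 (x) by 152 (y). A black centre strip, 4 wide, standing 6 above the green top, runs along y through this point. At each y end a fence along x, 12 high above the green top, its inner face 64 from the centre (128 between fences). The x sides are open.
- board: The same board; origin under its centre, same axes. Blue troughs lie with their length along y: one touching the strip has its centre 29 from the strip's middle in x; 33 is a good aim. Only about 12 mm then lie between the two blue troughs, no room for a finger: hold each by its outer wall (one finger in the hollow).
- figure: Clay figure on a black 110 square base, 310 tall, widest (hat brim, 76 across) at 228 high; origin under the centre of its base. Must be left alone.
- brushjar: Jar of brushes, 72 diameter, 105 high, with the brushes about 75 across and 205 tall in all; origin under its centre. Must be left alone.
- paint: Paint bottle, 42 diameter, 105 tall; origin under its centre. Must be left alone.
- pumpkin: Small orange toy pumpkin, 60 diameter, 46 tall; origin under its centre. Must be left alone.
Not all that is in view belongs to the job. Leave any orange, red or yellow look-alike of the part that bears blue2_mid alone.

How it is judged:
By the outcome, as a careful person would: the job done as asked, in the order asked, and still so for the second after the job is handed in, with the robot touching nothing.
It also fails if it takes over 72 s, if anything falls off the work surface, if the arm or the gripper's body presses on something with over 40 N, if the wrist force passes 120 N, or if a joint passes its speed limit or range.

## Working session

There is one attempt and no reset: what is moved stays moved. The work goes in short steps, Python scripts to look and compute and a tool call to move; the robot and the scene stay as the last step left them, time stands still between calls to the robot, and variables do not carry over. Pictures are saved under pics/ and viewed, at most 10 in all, crops included, and the job is handed in when it is done.

Besides the shell and the picture viewer there is one more tool, called after "Request:" by a JSON object that holds its "name" and its "arguments". jog_arm: Moves the arm, as the interface text tells. Its arguments: {"type":"object","properties":{"moves":{"type":"array","items":{"type":"object","properties":{"fingers":{"type":"number"},"slide":{"type":"array","items":{"type":"number"}},"angular":{"type":"array","items":{"type":"number"}}}}},"squeeze":{"type":"number"}},"required":["moves"]}

```bash
mkdir -p pics
cat > h.py <<'E'
from workcell import *
import numpy as np, cv2
from scipy.spatial.transform import Rotation as R
def K(p):
    h=p["color"].shape[0]; f=h/2/np.tan(np.radians(p["fovy"])/2)
    return np.array([[f,0,p["cx"]],[0,f,p["cy"]],[0,0,1.]])
def Rq(q): return R.from_quat([q[1],q[2],q[3],q[0]])
def W(p,s=None):
    if "world_from_camera" in p: return np.array(p["world_from_camera"])
    T=np.eye(4);T[:3,:3]=Rq(s["orientation"]).as_matrix();T[:3,3]=s["tcp_pos"]
    return T@np.array(p["tool_from_camera"])
def toz(p,px,z,s=None):
    u=cv2.undistortPoints(np.array(px,float).reshape(-1,1,2),K(p),np.array(p["D"],float)).reshape(-1,2)
    T=W(p,s); d=np.c_[u,np.ones(len(u))]@T[:3,:3].T; o=T[:3,3]
    return o+d*((z-o[2])/d[:,2])[:,None]
def proj(p,X,s=None):
    T=np.linalg.inv(W(p,s))
    return cv2.projectPoints(np.array(X,float).reshape(-1,1,3),cv2.Rodrigues(T[:3,:3])[0],T[:3,3],K(p),np.array(p["D"],float))[0].reshape(-1,2)
def save(p,n): cv2.imwrite(f"pics/{n}.png",p["color"][...,::-1])
E
cat > a.py <<'E'
from h import *
np.set_printoptions(precision=3,suppress=True)
print(get_state())
Z=dict(blue1_mid=.017,pink_mid=.017,board_top=.009,figure=0,brushjar=0,paint=0,pumpkin=0)
ims=[]
for c in ("scene","top"):
    p=read_camera(c); ims.append(p["color"]); save(p,c+"0")
    for n,z in Z.items():
        for d in tip_of(n,p)[:4]:
            print(c,n,round(d["p"],2),np.round(d["point"]),toz(p,[d["point"]],z)[0])
E
python3 a.py
```

```text
{'clock': 0.0, 'joint_pos': array([-1.415,  0.314,  0.045,  1.304, -0.   ,  1.431]), 'qvel': array([ 0.   , -0.002,  0.002, -0.   ,  0.002, -0.001]), 'tau': array([ -0.001, -48.063,  29.853,   0.019,  -0.   ,   0.   ]), 'tcp_pos': array([ 0.168, -0.55 ,  0.241]), 'orientation': array([-0.001,  0.989,  0.147, -0.   ]), 'wrist_force': array([ 0.659, -0.391, -0.495]), 'ft_torque': array([ 0.011,  0.024, -0.025]), 'grip_force': 0.0, 'finger_gap': 0.08555078127614303}
scene blue1_mid 0.58 [359. 171.] [0.638 0.281 0.017]
scene pink_mid 0.9 [319. 142.] [0.433 0.295 0.017]
scene board_top 0.91 [268. 201.] [ 0.552 -0.045  0.009]
scene figure 0.93 [306. 249.] [ 0.764 -0.08   0.   ]
scene brushjar 0.79 [240. 267.] [ 0.698 -0.261  0.   ]
scene paint 0.6 [272. 202.] [ 0.556 -0.031  0.   ]
scene paint 0.55 [222. 184.] [ 0.388 -0.106  0.   ]
scene pumpkin 0.51 [268. 163.] [ 0.398  0.083 -0.   ]
top blue1_mid 0.83 [155. 162.] [0.638 0.254 0.017]
top blue1_mid 0.61 [140. 220.] [0.441 0.295 0.017]
top pink_mid 0.76 [139. 218.] [0.446 0.301 0.017]
top board_top 0.73 [239. 188.] [ 0.553 -0.033  0.009]
top figure 0.85 [255. 131.] [ 0.756 -0.086  0.   ]
top figure 0.23 [203. 232.] [0.402 0.086 0.   ]
top brushjar 0.81 [304. 144.] [ 0.712 -0.258  0.   ]
top paint 0.66 [262. 236.] [ 0.391 -0.117  0.   ]
top paint 0.37 [304. 144.] [ 0.711 -0.256  0.   ]
top pumpkin 0.8 [199. 237.] [0.387 0.098 0.   ]
```

Run:
```python
import cv2,numpy as np
a=cv2.imread("pics/scene0.png");b=cv2.imread("pics/top0.png")
cv2.imwrite("pics/both0.png",cv2.resize(np.hstack([a[80:340,150:450],b[80:340,90:390]]),(800,347),interpolation=cv2.INTER_CUBIC))
```

```text
(no output)
```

View pics/top0.png

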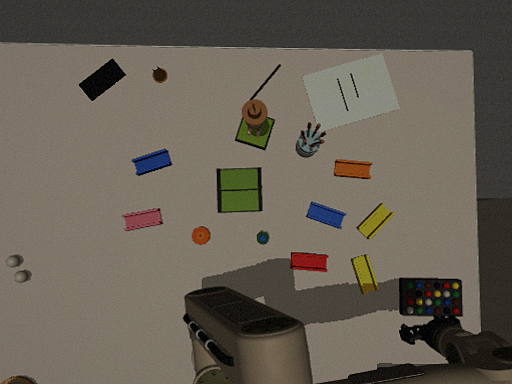

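View pics/scene0.png

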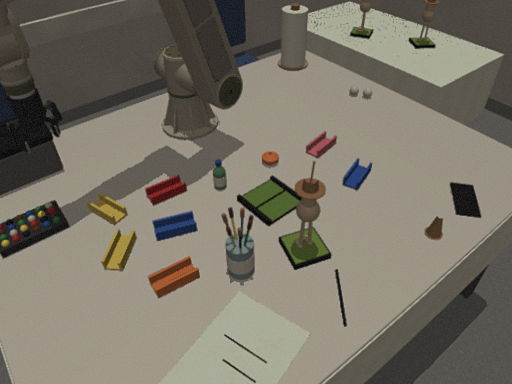

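Top picture: blue troughs at (152,162) and (326,215), pink at (142,219), and the board at (240,190) with its strip along image columns (world y). The look-alikes are orange (352,169), red (309,262) and yellow (375,221) and (364,274). My targets are the two blue ones and the pink. Next I measure poses by colour.

```bash
cat > seg.py <<'E'
from h import *
np.set_printoptions(precision=4,suppress=True)
RNG={'blue':((105,120,40),(125,255,255)),'pink':((165,60,80),(179,190,255)),'green':((30,80,40),(50,255,255))}
def seg(p,col,s=None,z=.017,amin=150):
    hsv=cv2.cvtColor(p["color"],cv2.COLOR_RGB2HSV); m=cv2.inRange(hsv,*RNG[col])
    m=cv2.morphologyEx(m,cv2.MORPH_CLOSE,np.ones((5,5)))
    n,l,st,c=cv2.connectedComponentsWithStats(m); out=[]
    for i in range(1,n):
        if st[i,4]<amin: continue
        yx=np.argwhere(l==i); X=toz(p,yx[:,::-1],z,s)[:,:2]
        r=cv2.minAreaRect((X*1000).astype(np.float32)); (cx,cy),(w,h),a=r
        if w>h: a+=0; L,S=w,h
        else: a+=90; L,S=h,w
        out.append((c[i].round(),X.mean(0),np.array([cx,cy])/1000,(a+90)%180-90,L,S,int(st[i,4])))
    return out
E
python3 - <<'E'
from seg import *
for c in("top","scene"):
    p=read_camera(c)
    for col,z in(('blue',.02),('pink',.02),('green',.009)):
        for o in seg(p,col,z=z,amin=80): print(c,col,*o)
p=read_camera("top"); a=cv2.resize(p["color"][140:250,290:400],None,fx=4,fy=4,interpolation=2); b=cv2.resize(p["color"][130:240,110:270],(640,440),interpolation=2)[:,:340]
cv2.imwrite("pics/crop1.png",np.hstack([a,b])[...,::-1])
E
```

```text
top blue [151. 161.] [0.6407 0.2647] [0.6404 0.2657] -70.24199104309082 122.11430358886719 54.67063903808594 565
top blue [325. 215.] [ 0.4682 -0.328 ] [ 0.4678 -0.3297] 71.42415618896484 121.35209655761719 54.53578567504883 565
top pink [142. 219.] [0.4443 0.2884] [0.4437 0.29  ] -77.72388648986816 126.21072387695312 54.329345703125 569
top green [255. 133.] [ 0.7466 -0.0863] [ 0.7604 -0.0842] -16.790786743164062 103.00434112548828 102.51695251464844 598
top green [239. 190.] [ 0.5494 -0.0346] [ 0.5497 -0.0349] 2.8542580604553223 145.5143280029297 130.00027465820312 1611
top green [214. 379.] [-0.0783  0.0357] [-0.0708  0.0335] -89.2798507809639 108.48554229736328 38.05158615112305 198
scene blue [356. 175.] [0.6464 0.2549] [0.6421 0.265 ] -70.3152961730957 150.2256622314453 58.78193664550781 432
scene blue [174. 225.] [ 0.4714 -0.3307] [ 0.4712 -0.3295] 71.6946029663086 116.37220001220703 79.58810424804688 774
scene pink [320. 145.] [0.4487 0.2819] [0.4479 0.2882] -77.68009567260742 149.9097900390625 69.39310455322266 365
scene green [362.  31.] [-0.2092  1.2728] [-0.2135  1.2765] -59.913936614990234 108.88084411621094 103.06946563720703 110
scene green [422.  41.] [0.0926 1.4247] [0.093  1.4264] -32.157283782958984 105.73628997802734 103.04096984863281 137
scene green [271. 200.] [ 0.5541 -0.0323] [ 0.5516 -0.0306] 2.7343225479125977 147.47705078125 125.81311798095703 1257
scene green [304. 246.] [ 0.7583 -0.0809] [ 0.755  -0.0785] 72.71829986572266 105.02352905273438 104.7384262084961 971
```

View pics/crop1.png

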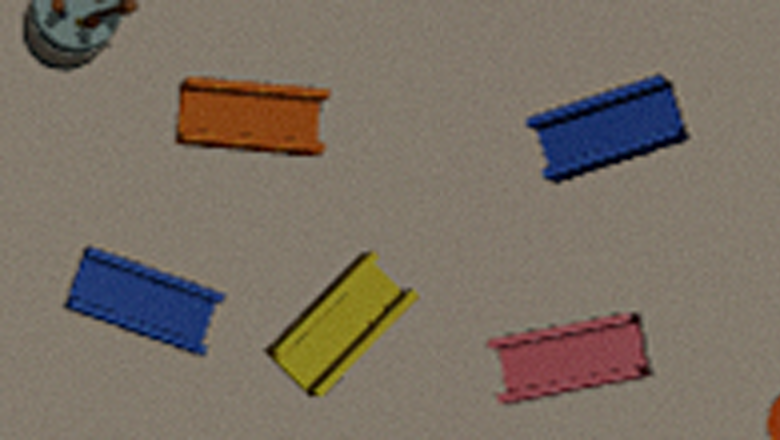

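Crop: blue at (145,300) and (608,130) in the crop, pink at (572,358). Orange and yellow are clearly different. Poses fit the known sizes (121x54). I'll move to the right-hand blue first.

```bash
cat >> h.py <<'E'
def goal(pos,yaw,pitch=0,s=None):
    """tool x at world yaw, tool z down, pitched outward by pitch deg about tool y; prints slide, angular"""
    s=s or get_state(); c,n=np.cos(np.radians(yaw)),np.sin(np.radians(yaw))
    Rt=R.from_matrix(np.array([[c,n,0],[n,-c,0],[0,0,-1.]]))*R.from_euler('y',pitch,degrees=True)
    R0=Rq(s["orientation"]); sl=R0.inv().apply(np.array(pos)-s["tcp_pos"])*1000
    an=np.degrees((R0.inv()*Rt).as_rotvec())
    print("slide",sl.round(1).tolist(),"ang",an.round(2).tolist(),"rows",(np.linalg.norm(sl)/41.7).round(1),(np.linalg.norm(an)/7.16).round(1))
E
python3 -c "
from h import *
goal([.45,-.32,.2],71.5)"
```

```text
slide [337.2, -137.8, 42.3] ang [0.01, 0.0, -54.56] rows 8.8 7.6
```

Request:
{"name": "jog_arm", "arguments": {"moves": [{"slide": [337,-138,42],"angular": [0,0,-54.6],"fingers": 0.5},{"slide": [337,-138,42],"angular": [0,0,-54.6],"fingers": 0.5},{"slide": [337,-138,42],"angular": [0,0,-54.6],"fingers": 0.5},{"slide": [337,-138,42],"angular": [0,0,-54.6],"fingers": 0.5},{"slide": [337,-138,42],"angular": [0,0,-54.6],"fingers": 0.5},{"slide": [337,-138,42],"angular": [0,0,-54.6],"fingers": 0.5},{"slide": [337,-138,42],"angular": [0,0,-54.6],"fingers": 0.5},{"slide": [337,-138,42],"angular": [0,0,-54.6],"fingers": 0.5},{"slide": [337,-138,42],"angular": [0,0,-54.6],"fingers": 0.5},{"slide": [337,-138,42],"angular": [0,0,-54.6],"fingers": 0.5}], "squeeze": 40}}

```text
clock: 1.78
tcp_pos: [0.4534, -0.3156, 0.1995]
orientation: [-0.0, 0.809, 0.587, 0.001]
wrist_force: [-0.2, -0.9, -0.1]
finger_gap: 0.0424
grip_force: 0.0
```

Run:
```python
from seg import *
s=get_state(); p=read_camera("wrist"); save(p,"w1")
print(s["tcp_pos"],s["finger_gap"],s["joint_pos"],np.array(p["tool_from_camera"]))
for z in(.03,):
  for o in seg(p,'blue',s,z,300): print(*o)
```

```text
[ 0.4534 -0.3156  0.1995] 0.04240186704444485 [-0.7545  0.2857 -0.0974  1.1883  0.0021  1.1316] [[-0.0002 -0.9583 -0.2859  0.0729]
 [ 1.     -0.0004  0.0006 -0.0002]
 [-0.0007 -0.2859  0.9583 -0.1317]
 [ 0.      0.      0.      1.    ]]
[273. 178.] [ 0.4701 -0.3239] [ 0.468  -0.3301] 70.89751434326172 121.61664581298828 53.16997146606445 5167
```

View pics/w1.png

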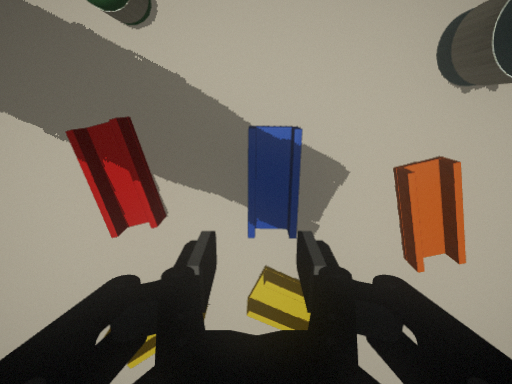

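Wrist picture: the blue trough is upright at columns 248-300, rows 127-237, between red (left) and orange (right). The hand is clear to go down on its near (left) wall.

```bash
python3 -c "
from h import *
goal([.4467,-.3223,.07],71.2);goal([.4467,-.3223,.023],71.2)"
```

```text
slide [-6.3, -3.1, 129.8] ang [-0.03, -0.02, 0.65] rows 3.1 0.1
slide [-6.3, -3.1, 176.8] ang [-0.03, -0.02, 0.65] rows 4.2 0.1
```

Request:
{"name": "jog_arm", "arguments": {"moves": [{"slide": [-6.3,-3.1,40],"angular": [0,0,0.6]},{"slide": [-6.3,-3.1,80],"angular": [0,0,0.6]},{"slide": [-6.3,-3.1,110],"angular": [0,0,0.6]},{"slide": [-6.3,-3.1,120],"angular": [0,0,0.6]},{"slide": [-6.3,-3.1,120],"angular": [0,0,0.6]}]}}

```text
schema error: expected keys fingers, slide, angular
```

Run:
```python
from seg import *
s=get_state(); print(s["tcp_pos"],s["clock"])
p=read_camera("wrist")
for o in seg(p,'blue',s,.034,300): print(*o)
goal([.4467,-.3223,.023],71.2)
```

```text
[ 0.4517 -0.3173  0.1998] 1.8333
[275. 175.] [ 0.4701 -0.3228] [ 0.4682 -0.3295] 71.49441528320312 120.20527648925781 52.06326675415039 5218
slide [-4.6, -2.4, 177.0] ang [-0.03, 0.01, 0.53] rows 4.2 0.1
```

Request:
{"name": "jog_arm", "arguments": {"moves": [{"slide": [-3.2,-2.4,40],"angular": [0,0,0.3],"fingers": 0.5},{"slide": [-3.2,-2.4,80],"angular": [0,0,0.3],"fingers": 0.5},{"slide": [-3.2,-2.4,110],"angular": [0,0,0.3],"fingers": 0.5},{"slide": [-3.2,-2.4,125],"angular": [0,0,0.3],"fingers": 0.5},{"slide": [-3.2,-2.4,130],"angular": [0,0,0.3],"fingers": 0.5},{"slide": [-3.2,-2.4,130],"angular": [0,0,0.3],"fingers": 0.5},{"slide": [-3.2,-2.4,130],"angular": [0,0,0.3],"fingers": 0.5}]}}

```text
clock: 2.47
tcp_pos: [0.4464, -0.3234, 0.0713]
orientation: [0.001, 0.813, 0.582, 0.0]
wrist_force: [1.4, -1.2, 0.4]
finger_gap: 0.0428
grip_force: 0.0
```

Run:
```python
from seg import *
s=get_state(); print(s["tcp_pos"],s["clock"])
p=read_camera("wrist"); save(p,"w2")
for o in seg(p,'blue',s,.034,300): print(*o)
goal([.4467,-.3223,.023],71.2)
```

```text
[ 0.4464 -0.3234  0.0713] 2.4667
[289. 198.] [ 0.4703 -0.3135] [ 0.4675 -0.3294] 71.2963638305664 120.500732421875 53.035369873046875 12251
slide [1.2, -0.8, 48.9] ang [0.14, 0.08, -0.02] rows 1.2 0.0
```

View pics/w2.png

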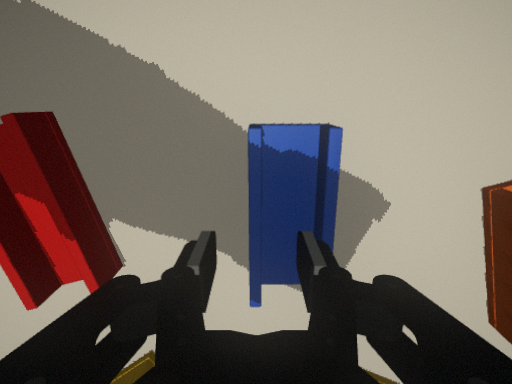

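Wrist picture: the near wall (columns 248-260) is centred between the fingers (215 and 298), and the right finger is over the hollow.

Request:
{"name": "jog_arm", "arguments": {"moves": [{"slide": [0,0,20],"angular": [0,0,0],"fingers": 0.5},{"slide": [0,0,36],"angular": [0,0,0],"fingers": 0.5},{"slide": [0,0,45],"angular": [0,0,0],"fingers": 0.5},{"slide": [0,0,47],"angular": [0,0,0],"fingers": 0.5},{"slide": [0,0,47],"angular": [0,0,0],"fingers": 0.7},{"slide": [0,0,47],"angular": [0,0,0],"fingers": 1},{"slide": [0,0,47],"angular": [0,0,0],"fingers": 1},{"slide": [0,0,47],"angular": [0,0,0],"fingers": 1},{"slide": [0,0,47],"angular": [0,0,0],"fingers": 1},{"slide": [0,0,47],"angular": [0,0,0],"fingers": 1}], "squeeze": 40}}

```text
clock: 3.35
tcp_pos: [0.4473, -0.3229, 0.0246]
orientation: [0.001, 0.813, 0.582, 0.0]
wrist_force: [-0.1, 0.5, 5.9]
finger_gap: 0.0071
grip_force: 40.5
```

Request:
{"name": "jog_arm", "arguments": {"moves": [{"slide": [0,0,0],"angular": [0,0,0],"fingers": 1},{"slide": [0,0,-10],"angular": [0,0,0],"fingers": 1},{"slide": [0,0,-40],"angular": [0,0,0],"fingers": 1},{"slide": [0,0,-70],"angular": [0,0,0],"fingers": 1},{"slide": [0,0,-90],"angular": [0,0,0],"fingers": 1},{"slide": [0,0,-90],"angular": [0,0,0],"fingers": 1},{"slide": [0,0,-90],"angular": [0,0,0],"fingers": 1}]}}

```text
clock: 3.93
tcp_pos: [0.4472, -0.3228, 0.115]
orientation: [0.002, 0.813, 0.582, 0.0]
wrist_force: [0.6, -0.2, -1.5]
finger_gap: 0.0074
grip_force: 39.7
```

Run:
```python
from seg import *
s=get_state(); print(s["tcp_pos"],s["clock"],s["finger_gap"],s["grip_force"])
p=read_camera("wrist"); save(p,"w3")
zt=s["tcp_pos"][2]-.0235+.034
for o in seg(p,'blue',s,zt,300): print(*o)
```

```text
[ 0.4472 -0.3228  0.115 ] 3.9333 0.007435409869803735 39.67479765415192
[306. 206.] [ 0.4769 -0.3022] [ 0.4721 -0.3189] 71.11430358886719 100.27837371826172 52.84857177734375 16709
```

```bash
python3 -c "
from h import *
goal([.495,-.22,.28],92.8)"
```

```text
slide [112.2, 13.3, -166.6] ang [0.01, 0.01, -21.55] rows 4.8 3.0
```

Request:
{"name": "jog_arm", "arguments": {"moves": [{"slide": [28,3,-42],"angular": [0,0,-7],"fingers": 1},{"slide": [56,6,-83],"angular": [0,0,-14],"fingers": 1},{"slide": [84,10,-125],"angular": [0,0,-21.5],"fingers": 1},{"slide": [105,13,-155],"angular": [0,0,-21.5],"fingers": 1},{"slide": [112,13,-166],"angular": [0,0,-21.5],"fingers": 1},{"slide": [112,13,-166],"angular": [0,0,-21.5],"fingers": 1},{"slide": [112,13,-166],"angular": [0,0,-21.5],"fingers": 1},{"slide": [112,13,-166],"angular": [0,0,-21.5],"fingers": 1}]}}

```text
clock: 4.65
tcp_pos: [0.4941, -0.2199, 0.2772]
orientation: [-0.002, 0.69, 0.724, -0.001]
wrist_force: [0.2, -0.4, -0.6]
finger_gap: 0.0072
grip_force: 39.6
```

Run:
```python
from seg import *
s=get_state(); print(s["tcp_pos"],s["clock"],s["finger_gap"],s["grip_force"],s["joint_pos"])
p=read_camera("wrist"); save(p,"w4")
for o in seg(p,'green',s,.009,300): print(*o)
```

```text
[ 0.4941 -0.2199  0.2772] 4.65 0.007214811340278684 39.617788195610046 [-0.5671  0.2416  0.0346  1.367  -0.0004  0.9555]
[309.  33.] [ 0.5508 -0.0617] [ 0.5513 -0.0631] 2.64499831199646 145.95587158203125 73.25875091552734 8078
[473.  61.] [ 0.7569 -0.0851] [ 0.7665 -0.0838] -17.292442321777344 107.77867126464844 105.39395904541016 5703
```

View pics/w4.png

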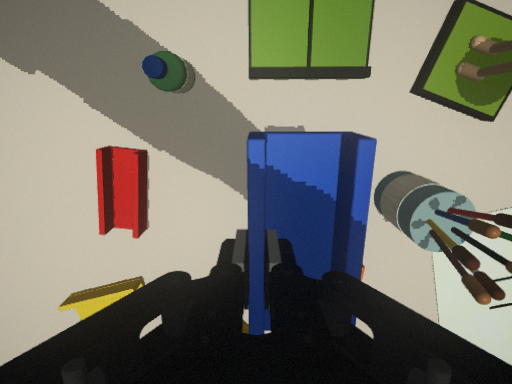

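Wrist picture: the board's green is only partly in view (columns 249-375, rows 0-67, strip at column 310), and the trough is held level. I'll move nearer for another look.

Request:
{"name": "jog_arm", "arguments": {"moves": [{"slide": [30,0,0],"angular": [0,0,0],"fingers": 1},{"slide": [60,0,0],"angular": [0,0,0],"fingers": 1},{"slide": [80,0,0],"angular": [0,0,0],"fingers": 1},{"slide": [80,0,0],"angular": [0,0,0],"fingers": 1},{"slide": [80,0,0],"angular": [0,0,0],"fingers": 1},{"slide": [80,0,0],"angular": [0,0,0],"fingers": 1},{"slide": [80,0,0],"angular": [0,0,0],"fingers": 1}]}}

```text
clock: 5.28
tcp_pos: [0.4906, -0.1414, 0.2783]
orientation: [-0.001, 0.691, 0.723, -0.0]
wrist_force: [-0.4, 0.5, -1.4]
finger_gap: 0.007
grip_force: 39.6
```

Run:
```python
from seg import *
s=get_state(); print(s["tcp_pos"],s["clock"],s["grip_force"])
p=read_camera("wrist"); save(p,"w5")
for o in seg(p,'green',s,.009,300): print(*o)
b=np.array([.5508,-.036]);u=np.array([np.cos(np.radians(2.75)),np.sin(np.radians(2.75))]);v=np.array([-u[1],u[0]])
P=lambda x,y,z:np.r_[b+u*x+v*y,.009+z]
im=p["color"][...,::-1].copy()
for q in[[P(-.075,-.064,.0),P(.075,-.064,0),P(.075,.064,0),P(-.075,.064,0)],[P(0,-.064,.006),P(0,.064,.006)]]:
    cv2.polylines(im,[proj(p,q,s).round().astype(int)],True,(255,255,255),1)
cv2.imwrite("pics/w5o.png",im)
```

```text
[ 0.4906 -0.1414  0.2783] 5.2833 39.61629509925842
[307.  75.] [ 0.5496 -0.0324] [ 0.5496 -0.0348] 2.5927438735961914 146.11033630371094 129.55320739746094 12387
[462. 125.] [ 0.7618 -0.0849] [ 0.7661 -0.0865] -17.213272094726562 105.83291625976562 105.1465835571289 5194
```

View pics/w5o.png

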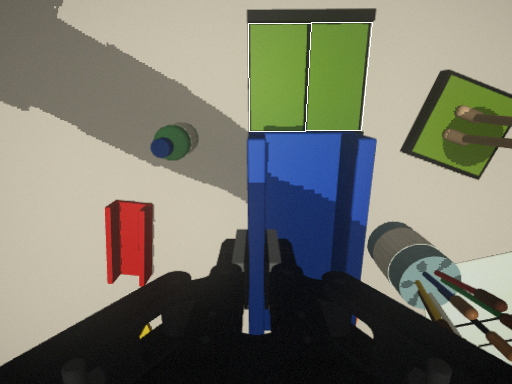

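Overlay: the white outline fits the board (columns 248-371, rows 22-131). Board centre is (0.550, -0.035) at 2.65 deg.

```bash
python3 -c "
from h import *
goal([.4944,-.0376,.085],92.65)"
```

```text
slide [103.5, 8.7, 193.5] ang [-0.06, -0.01, 0.01] rows 5.3 0.0
```

Request:
{"name": "jog_arm", "arguments": {"moves": [{"slide": [38,3,10],"angular": [0,0,0],"fingers": 1},{"slide": [75,6,25],"angular": [0,0,0],"fingers": 1},{"slide": [98,8.5,60],"angular": [0,0,0],"fingers": 1},{"slide": [103.5,8.7,100],"angular": [0,0,0],"fingers": 1},{"slide": [103.5,8.7,140],"angular": [0,0,0],"fingers": 1},{"slide": [103.5,8.7,175],"angular": [0,0,0],"fingers": 1},{"slide": [103.5,8.7,193],"angular": [0,0,0],"fingers": 1},{"slide": [103.5,8.7,193],"angular": [0,0,0],"fingers": 1},{"slide": [103.5,8.7,193],"angular": [0,0,0],"fingers": 1},{"slide": [103.5,8.7,193],"angular": [0,0,0],"fingers": 1}]}}

```text
clock: 6.17
tcp_pos: [0.4959, -0.0373, 0.0876]
orientation: [0.001, 0.69, 0.724, 0.0]
wrist_force: [-0.5, -0.5, 0.2]
finger_gap: 0.0068
grip_force: 39.5
```

Run:
```python
from seg import *
goal([.4944,-.0376,.035],92.65)
s=get_state(); print(s["tcp_pos"],s["grip_force"])
```

```text
slide [-0.2, -1.6, 52.6] ang [0.11, 0.04, 0.05] rows 1.3 0.0
[ 0.4959 -0.0373  0.0876] 39.549583196640015
```

Request:
{"name": "jog_arm", "arguments": {"moves": [{"slide": [0,-1.5,20],"angular": [0,0,0],"fingers": 1},{"slide": [0,-1.5,35],"angular": [0,0,0],"fingers": 1},{"slide": [0,-1.5,44],"angular": [0,0,0],"fingers": 1},{"slide": [0,-1.5,48],"angular": [0,0,0],"fingers": 1},{"slide": [0,-1.5,49],"angular": [0,0,0],"fingers": 1},{"slide": [0,-1.5,49],"angular": [0,0,0],"fingers": 1},{"slide": [0,-1.5,50],"angular": [0,0,0],"fingers": 1},{"slide": [0,-1.5,50],"angular": [0,0,0],"fingers": 1}]}}

```text
clock: 6.83
tcp_pos: [0.4939, -0.0368, 0.037]
orientation: [0.001, 0.69, 0.724, 0.0]
wrist_force: [0.3, 0.7, -1.7]
finger_gap: 0.0072
grip_force: 39.6
```

Run:
```python
from seg import *
goal([.4944,-.0376,.034],92.65)
s=get_state(); print(s["tcp_pos"],s["grip_force"],s["wrist_force"],s["ft_torque"])
p=read_camera("wrist"); save(p,"w6")
zt=s["tcp_pos"][2]-.0246+.034
for o in seg(p,'blue',s,zt,300): print(*o)
```

```text
slide [-0.9, 0.5, 3.0] ang [0.08, 0.03, 0.1] rows 0.1 0.0
[ 0.4939 -0.0368  0.037 ] 39.58501696586609 [ 0.2681  0.7407 -1.6658] [0.0335 0.0297 0.0141]
[307. 205.] [ 0.5146 -0.0067] [ 0.5159 -0.0245] -87.3392322063446 101.15202331542969 53.71993637084961 17158
```

Lower 3.5 mm more, then open.

Request:
{"name": "jog_arm", "arguments": {"moves": [{"slide": [-1,0.3,2],"angular": [0,0,0],"fingers": 1},{"slide": [-1,0.3,3.5],"angular": [0,0,0],"fingers": 1},{"slide": [-1,0.3,3.5],"angular": [0,0,0],"fingers": 1},{"slide": [-1,0.3,3.5],"angular": [0,0,0],"fingers": 1}]}}

```text
clock: 7.22
tcp_pos: [0.494, -0.0378, 0.0336]
orientation: [0.001, 0.69, 0.724, 0.0]
wrist_force: [-2.1, 0.2, 5.5]
finger_gap: 0.0071
grip_force: 40.6
```

Request:
{"name": "jog_arm", "arguments": {"moves": [{"slide": [0,0,-1],"angular": [0,0,0],"fingers": 0.7},{"slide": [0,0,-1],"angular": [0,0,0],"fingers": 0.6},{"slide": [0,0,-1],"angular": [0,0,0],"fingers": 0.6},{"slide": [0,0,-1],"angular": [0,0,0],"fingers": 0.6},{"slide": [0,0,-15],"angular": [0,0,0],"fingers": 0.6},{"slide": [0,0,-50],"angular": [0,0,0],"fingers": 0.6},{"slide": [0,0,-90],"angular": [0,0,0],"fingers": 0.5},{"slide": [0,0,-130],"angular": [0,0,0],"fingers": 0.5},{"slide": [0,0,-165],"angular": [0,0,0],"fingers": 0.5},{"slide": [0,0,-165],"angular": [0,0,0],"fingers": 0.5}]}}

```text
clock: 8.05
tcp_pos: [0.4973, -0.0384, 0.2051]
orientation: [0.005, 0.69, 0.724, 0.003]
wrist_force: [1.3, -0.6, 0.4]
finger_gap: 0.0428
grip_force: 0.0
```

```bash
cat > brd.py <<'E'
from seg import *
B=np.array([.5503,-.035]);A=np.radians(2.65);U=np.array([np.cos(A),np.sin(A)]);V=np.array([-U[1],U[0]])
def loc(x): d=np.asarray(x)-B; return np.array([d@U,d@V])*1000
def glob(x,y): return B+U*x/1000+V*y/1000
E
python3 - <<'E'
from brd import *
s=get_state(); print(s["tcp_pos"],s["joint_pos"])
p=read_camera("wrist"); save(p,"w7")
for o in seg(p,'blue',s,.043,800): print(*o,loc(o[2]))
p=read_camera("top")
for o in seg(p,'blue',s,.03,80): print(*o,loc(o[2]))
n=np.array([np.cos(np.radians(19.8)),np.sin(np.radians(19.8))]); w=np.array([.6404,.2655])+.023*n; print(w)
goal([*w,.2],109.8)
E
```

```text
[ 0.4973 -0.0384  0.2051] [-0.2382  0.1719 -0.2306  1.1564 -0.0001  1.2845]
[274. 169.] [ 0.5169 -0.0302] [ 0.5171 -0.037 ] -87.2359938621521 120.7629623413086 54.09529495239258 5634 [-33.3017  -0.4961]
[151. 161.] [0.6392 0.262 ] [0.6389 0.2626] -70.24400329589844 122.17912292480469 54.268428802490234 565 [102.2938 293.1998]
[254. 199.] [ 0.5173 -0.0854] [ 0.5199 -0.0833] 0.9086244702339172 53.93325424194336 26.862754821777344 94 [-32.6144 -46.8402]
[0.662  0.2733]
slide [302.7, 182.0, -0.1] ang [0.21, 0.1, -17.05] rows 8.5 2.4
```

First blue sits at local (-33.3, -0.5), as wanted. Now the second blue, which I will hold by its far wall.

Request:
{"name": "jog_arm", "arguments": {"moves": [{"slide": [35,21,0],"angular": [0,0,-3],"fingers": 0.5},{"slide": [70,42,0],"angular": [0,0,-6],"fingers": 0.5},{"slide": [105,63,0],"angular": [0,0,-10],"fingers": 0.5},{"slide": [140,84,0],"angular": [0,0,-14],"fingers": 0.5},{"slide": [175,105,0],"angular": [0,0,-17],"fingers": 0.5},{"slide": [210,126,0],"angular": [0,0,-17],"fingers": 0.5},{"slide": [245,147,0],"angular": [0,0,-17],"fingers": 0.5},{"slide": [280,168,0],"angular": [0,0,-17],"fingers": 0.5},{"slide": [302,182,0],"angular": [0,0,-17],"fingers": 0.5},{"slide": [302,182,0],"angular": [0,0,-17],"fingers": 0.5}]}}

```text
clock: 8.98
tcp_pos: [0.6611, 0.2775, 0.1932]
orientation: [-0.002, 0.573, 0.819, -0.001]
wrist_force: [-0.3, -0.7, 0.0]
finger_gap: 0.0427
grip_force: 0.0
```

Request:
{"name": "jog_arm", "arguments": {"moves": [{"slide": [0,0,25],"angular": [0,0,0],"fingers": 0.5},{"slide": [0,0,40],"angular": [0,0,0],"fingers": 0.5},{"slide": [0,0,50],"angular": [0,0,0],"fingers": 0.5},{"slide": [0,0,50],"angular": [0,0,0],"fingers": 0.5},{"slide": [0,0,50],"angular": [0,0,0],"fingers": 0.5},{"slide": [0,0,50],"angular": [0,0,0],"fingers": 0.5}]}}

```text
clock: 9.48
tcp_pos: [0.6611, 0.2723, 0.1485]
orientation: [0.0, 0.576, 0.818, 0.0]
wrist_force: [-0.2, 0.5, 0.4]
finger_gap: 0.0428
grip_force: 0.0
```

Run:
```python
from brd import *
s=get_state(); print(s["tcp_pos"],s["joint_pos"])
p=read_camera("wrist"); save(p,"w8")
o=max(seg(p,'blue',s,.034,800),key=lambda o:o[-1]); print(*o)
a=o[3]; a=a+180 if a<0 else a
n=np.array([np.cos(np.radians(a-90)),np.sin(np.radians(a-90))]); w=o[2]+.023*n; print(w,a)
goal([*w,.07],a);goal([*w,.0245],a)
```

```text
[0.6611 0.2723 0.1485] [ 0.2787  0.6261  0.3083  1.2523 -0.0001  1.5054]
[230. 178.] [0.6366 0.2741] [0.639  0.2652] -70.77380752563477 119.04849243164062 52.8929328918457 7264
[0.6608 0.2728] 109.22619247436523
slide [0.5, -0.6, 79.0] ang [0.1, 0.01, 0.49] rows 1.9 0.1
slide [0.5, -0.7, 124.5] ang [0.1, 0.01, 0.49] rows 3.0 0.1
```

Request:
{"name": "jog_arm", "arguments": {"moves": [{"slide": [0.5,-0.6,35],"angular": [0,0,0.4],"fingers": 0.5},{"slide": [0.5,-0.6,70],"angular": [0,0,0.4],"fingers": 0.5},{"slide": [0.5,-0.6,95],"angular": [0,0,0.4],"fingers": 0.5},{"slide": [0.5,-0.6,110],"angular": [0,0,0.4],"fingers": 0.5},{"slide": [0.5,-0.6,118],"angular": [0,0,0.4],"fingers": 0.5},{"slide": [0.5,-0.6,121],"angular": [0,0,0.4],"fingers": 0.5},{"slide": [0.5,-0.6,121],"angular": [0,0,0.4],"fingers": 0.5}]}}

```text
clock: 10.12
tcp_pos: [0.6606, 0.2731, 0.0274]
orientation: [0.0, 0.578, 0.816, 0.0]
wrist_force: [-0.8, 0.2, 0.2]
finger_gap: 0.0423
grip_force: 0.0
```

Run:
```python
from brd import *
s=get_state(); print(s["tcp_pos"],s["wrist_force"])
goal([.6608,.2728,.0245],109.23)
```

```text
[0.6606 0.2731 0.0274] [-0.8212  0.214   0.1884]
slide [-0.3, 0.1, 2.9] ang [0.05, 0.01, 0.11] rows 0.1 0.0
```

Request:
{"name": "jog_arm", "arguments": {"moves": [{"slide": [0,0,2.5],"angular": [0,0,0],"fingers": 0.6},{"slide": [0,0,2.5],"angular": [0,0,0],"fingers": 0.8},{"slide": [0,0,2.5],"angular": [0,0,0],"fingers": 1},{"slide": [0,0,2.5],"angular": [0,0,0],"fingers": 1},{"slide": [0,0,2.5],"angular": [0,0,0],"fingers": 1},{"slide": [0,0,2.5],"angular": [0,0,0],"fingers": 1},{"slide": [0,0,2.5],"angular": [0,0,0],"fingers": 1},{"slide": [0,0,2.5],"angular": [0,0,0],"fingers": 1}], "squeeze": 40}}

```text
clock: 10.78
tcp_pos: [0.6608, 0.2732, 0.0257]
orientation: [0.001, 0.578, 0.816, 0.001]
wrist_force: [-1.1, -0.1, 5.2]
finger_gap: 0.0066
grip_force: 40.8
```

Request:
{"name": "jog_arm", "arguments": {"moves": [{"slide": [0,0,-10],"angular": [0,0,0],"fingers": 1},{"slide": [0,0,-40],"angular": [0,0,0],"fingers": 1},{"slide": [0,0,-80],"angular": [0,0,0],"fingers": 1},{"slide": [0,0,-100],"angular": [0,0,0],"fingers": 1},{"slide": [0,0,-100],"angular": [0,0,0],"fingers": 1},{"slide": [0,0,-100],"angular": [0,0,0],"fingers": 1}]}}

```text
clock: 11.28
tcp_pos: [0.6613, 0.2734, 0.1266]
orientation: [0.001, 0.578, 0.816, 0.002]
wrist_force: [-0.1, -0.4, -1.3]
finger_gap: 0.007
grip_force: 39.9
```

Run:
```python
from brd import *
s=get_state(); print(s["tcp_pos"],s["grip_force"])
g=glob(56,0); print(g)
goal([*g,.1],92.65)
```

```text
[0.6613 0.2734 0.1266] 39.922598004341125
[ 0.6062 -0.0324]
slide [-270.3, -153.4, 26.0] ang [0.23, -0.02, 16.7] rows 7.5 2.3
```

Request:
{"name": "jog_arm", "arguments": {"moves": [{"slide": [-34,-19,0],"angular": [0,0,3],"fingers": 1},{"slide": [-70,-40,0],"angular": [0,0,7],"fingers": 1},{"slide": [-105,-60,0],"angular": [0,0,11],"fingers": 1},{"slide": [-140,-80,0],"angular": [0,0,15],"fingers": 1},{"slide": [-175,-100,0],"angular": [0,0,16.7],"fingers": 1},{"slide": [-210,-119,0],"angular": [0,0,16.7],"fingers": 1},{"slide": [-245,-139,5],"angular": [0,0,16.7],"fingers": 1},{"slide": [-270,-153.4,15],"angular": [0,0,16.7],"fingers": 1},{"slide": [-270,-153.4,26],"angular": [0,0,16.7],"fingers": 1},{"slide": [-270,-153.4,26],"angular": [0,0,16.7],"fingers": 1}]}}

```text
clock: 12.12
tcp_pos: [0.6018, -0.0338, 0.0944]
orientation: [-0.003, 0.692, 0.722, -0.002]
wrist_force: [-1.2, 0.6, -0.8]
finger_gap: 0.0069
grip_force: 39.9
```

Request:
{"name": "jog_arm", "arguments": {"moves": [{"slide": [0,0,10],"angular": [0,0,0],"fingers": 1},{"slide": [0,0,20],"angular": [0,0,0],"fingers": 1},{"slide": [0,0,30],"angular": [0,0,0],"fingers": 1},{"slide": [0,0,30],"angular": [0,0,0],"fingers": 1},{"slide": [0,0,30],"angular": [0,0,0],"fingers": 1}]}}

```text
clock: 12.53
tcp_pos: [0.6041, -0.0313, 0.0671]
orientation: [-0.001, 0.69, 0.724, -0.001]
wrist_force: [-0.4, 0.0, -1.3]
finger_gap: 0.0068
grip_force: 39.9
```

Run:
```python
from brd import *
s=get_state(); print(s["tcp_pos"],s["grip_force"],loc(s["tcp_pos"][:2]))
goal([*glob(56,0),.0355],92.65)
```

```text
[ 0.6041 -0.0313  0.0671] 39.89373207092285 [53.9115  1.2111]
slide [-1.2, 2.2, 31.6] ang [-0.13, -0.03, 0.09] rows 0.8 0.0
```

Request:
{"name": "jog_arm", "arguments": {"moves": [{"slide": [-1,2,10],"angular": [0,0,0],"fingers": 1},{"slide": [-1,2,19],"angular": [0,0,0],"fingers": 1},{"slide": [-1,2,25],"angular": [0,0,0],"fingers": 1},{"slide": [-1,2,28],"angular": [0,0,0],"fingers": 1},{"slide": [-1,2,28],"angular": [0,0,0],"fingers": 1},{"slide": [-1,2,28],"angular": [0,0,0],"fingers": 1}]}}

```text
clock: 13.03
tcp_pos: [0.6066, -0.0334, 0.04]
orientation: [-0.0, 0.691, 0.723, -0.0]
wrist_force: [-0.0, -0.2, -1.2]
finger_gap: 0.0071
grip_force: 39.9
```

Run:
```python
from brd import *
s=get_state(); print(s["tcp_pos"],s["grip_force"],s["wrist_force"],loc(s["tcp_pos"][:2]))
goal([*glob(56,0),.0347],92.65)
```

```text
[ 0.6066 -0.0334  0.04  ] 39.94312763214111 [-0.023  -0.2014 -1.2417] [56.3493 -1.0482]
slide [1.0, -0.3, 5.3] ang [-0.03, -0.0, -0.01] rows 0.1 0.0
```

Request:
{"name": "jog_arm", "arguments": {"moves": [{"slide": [1,0,3],"angular": [0,0,0],"fingers": 1},{"slide": [1,0,5.3],"angular": [0,0,0],"fingers": 1},{"slide": [1,0,5.3],"angular": [0,0,0],"fingers": 1},{"slide": [1,0,5.3],"angular": [0,0,0],"fingers": 1}]}}

```text
clock: 13.37
tcp_pos: [0.6068, -0.0324, 0.035]
orientation: [0.0, 0.691, 0.723, -0.0]
wrist_force: [-0.2, 0.0, -1.4]
finger_gap: 0.0074
grip_force: 39.9
```

Request:
{"name": "jog_arm", "arguments": {"moves": [{"slide": [0,0,-1],"angular": [0,0,0],"fingers": 0.7},{"slide": [0,0,-1],"angular": [0,0,0],"fingers": 0.6},{"slide": [0,0,-1],"angular": [0,0,0],"fingers": 0.6},{"slide": [0,0,-1],"angular": [0,0,0],"fingers": 0.6},{"slide": [0,0,-15],"angular": [0,0,0],"fingers": 0.6},{"slide": [0,0,-50],"angular": [0,0,0],"fingers": 0.6},{"slide": [0,0,-90],"angular": [0,0,0],"fingers": 0.5},{"slide": [0,0,-130],"angular": [0,0,0],"fingers": 0.3},{"slide": [0,0,-165],"angular": [0,0,0],"fingers": 0},{"slide": [0,0,-165],"angular": [0,0,0],"fingers": 0}]}}

```text
clock: 14.2
tcp_pos: [0.6107, -0.0331, 0.2087]
orientation: [0.006, 0.691, 0.723, 0.004]
wrist_force: [2.0, 0.1, 0.2]
finger_gap: 0.077
grip_force: 0.0
```

Run:
```python
from brd import *
s=get_state(); print(s["tcp_pos"],s["joint_pos"])
p=read_camera("wrist"); save(p,"w9")
hsv=cv2.cvtColor(p["color"],cv2.COLOR_RGB2HSV); 
for o in seg(p,'blue',s,.043,800): print(*o,loc(o[2]))
goal([.4443,.289,.15],102.3)
```

```text
[ 0.6107 -0.0331  0.2087] [-0.1852  0.384   0.0653  1.2386 -0.0001  1.3392]
[166. 169.] [ 0.5196 -0.0302] [ 0.5201 -0.0368] -87.2095091342926 120.35459899902344 59.65652084350586 6228 [-30.28    -0.3983]
[228. 169.] [ 0.5833 -0.0279] [ 0.5836 -0.0345] -87.47396326065063 119.82836151123047 54.251251220703125 5557 [33.2986 -0.9959]
slide [329.3, -150.8, 53.0] ang [0.52, 0.18, -9.65] rows 8.8 1.3
```

View pics/w9.png

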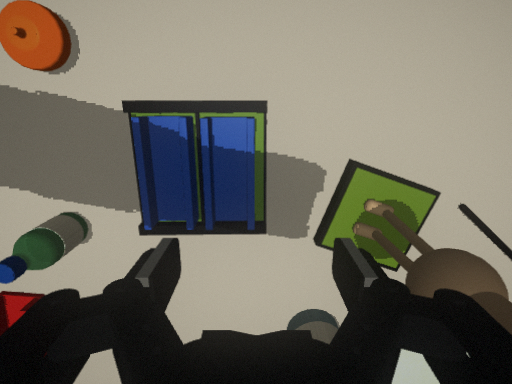

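The bundle's base is good: both blues lie between the fences, one each side of the strip (strip near column 200). Now the pink one: look close, and grip it across its width near one end with the tool tilted 20 deg.

Request:
{"name": "jog_arm", "arguments": {"moves": [{"slide": [36,-17,0],"angular": [0,0,-2],"fingers": 0},{"slide": [72,-34,0],"angular": [0,0,-4],"fingers": 0},{"slide": [108,-50,0],"angular": [0,0,-6],"fingers": 0},{"slide": [144,-66,0],"angular": [0,0,-8],"fingers": 0},{"slide": [180,-83,5],"angular": [0,0,-9.6],"fingers": 0},{"slide": [216,-99,10],"angular": [0,0,-9.6],"fingers": 0},{"slide": [252,-117,20],"angular": [0,0,-9.6],"fingers": 0},{"slide": [285,-140,30],"angular": [0,0,-9.6],"fingers": 0},{"slide": [290,-144,40],"angular": [0,0,-9.6],"fingers": 0},{"slide": [290,-144,40],"angular": [0,0,-9.6],"fingers": 0}]}}

```text
clock: 15.08
tcp_pos: [0.4457, 0.2517, 0.1569]
orientation: [-0.002, 0.626, 0.78, -0.002]
wrist_force: [-0.1, 0.4, -0.1]
finger_gap: 0.0859
grip_force: 0.0
```

Request:
{"name": "jog_arm", "arguments": {"moves": [{"slide": [0,0,0],"angular": [0,0,0],"fingers": 0},{"slide": [0,0,0],"angular": [0,0,0],"fingers": 0},{"slide": [0,0,0],"angular": [0,0,0],"fingers": 0}]}}

```text
clock: 15.33
tcp_pos: [0.4509, 0.2496, 0.1603]
orientation: [0.0, 0.628, 0.778, 0.0]
wrist_force: [0.1, -1.1, -0.4]
finger_gap: 0.0853
grip_force: 0.0
```

Run:
```python
from brd import *
s=get_state(); print(s["tcp_pos"],s["joint_pos"])
p=read_camera("wrist"); save(p,"w10")
L=seg(p,'pink',s,.034,800)
for o in L: print(*o)
o=max(L,key=lambda o:o[-1]); a=o[3]%180; d=np.array([np.cos(np.radians(a)),np.sin(np.radians(a))])
w=o[2]-.04*d; print(w,a)
goal([*w,.08],a,20); goal([*w,.022],a,20)
```

```text
[0.4509 0.2496 0.1603] [ 0.3499  0.2386 -0.26    1.0713 -0.0004  1.7092]
[258. 134.] [0.4427 0.2951] [0.4439 0.2894] -78.31396484375 118.47480010986328 53.11033630371094 7785
[0.452  0.2502] 101.68603515625
slide [0.4, 1.0, 80.4] ang [-0.01, 20.01, 0.44] rows 1.9 2.8
slide [0.4, 1.0, 138.4] ang [-0.01, 20.01, 0.44] rows 3.3 2.8
```

Request:
{"name": "jog_arm", "arguments": {"moves": [{"slide": [0.4,1,25],"angular": [0,7,0.4],"fingers": 0},{"slide": [0.4,1,50],"angular": [0,14,0.4],"fingers": 0},{"slide": [0.4,1,75],"angular": [0,20,0.4],"fingers": 0},{"slide": [0.4,1,95],"angular": [0,20,0.4],"fingers": 0},{"slide": [0.4,1,115],"angular": [0,20,0.4],"fingers": 0},{"slide": [0.4,1,130],"angular": [0,20,0.4],"fingers": 0},{"slide": [0.4,1,136],"angular": [0,20,0.4],"fingers": 0},{"slide": [0.4,1,136],"angular": [0,20,0.4],"fingers": 0},{"slide": [0.4,1,136],"angular": [0,20,0.4],"fingers": 0}]}}

```text
clock: 16.13
tcp_pos: [0.4512, 0.2508, 0.0244]
orientation: [-0.135, 0.621, 0.764, 0.109]
wrist_force: [-0.6, 0.3, 0.2]
finger_gap: 0.0856
grip_force: 0.0
```

Run:
```python
from brd import *
s=get_state(); print(s["tcp_pos"],s["joint_pos"],s["wrist_force"],s["finger_gap"])
goal([.452,.2502,.022],101.69,20)
```

```text
[0.4512 0.2508 0.0244] [ 0.1537  0.3715 -0.5068  0.7122  0.3485  1.5153] [-0.6264  0.2835  0.1794] 0.0855701661643119
slide [-1.5, 0.6, 2.0] ang [-0.08, 0.0, 0.09] rows 0.1 0.0
```

Request:
{"name": "jog_arm", "arguments": {"moves": [{"slide": [-1,0.6,1],"angular": [0,0,0],"fingers": 0.3},{"slide": [-1,0.6,1],"angular": [0,0,0],"fingers": 1},{"slide": [-1,0.6,1],"angular": [0,0,0],"fingers": 1},{"slide": [-1,0.6,1],"angular": [0,0,0],"fingers": 1},{"slide": [-1,0.6,1],"angular": [0,0,0],"fingers": 1},{"slide": [-1,0.6,1],"angular": [0,0,0],"fingers": 1},{"slide": [-1,0.6,1],"angular": [0,0,0],"fingers": 1}], "squeeze": 60}}

```text
clock: 16.72
tcp_pos: [0.4523, 0.251, 0.0239]
orientation: [-0.134, 0.621, 0.765, 0.11]
wrist_force: [-0.8, -2.0, 5.4]
finger_gap: 0.0528
grip_force: 63.9
```

Request:
{"name": "jog_arm", "arguments": {"moves": [{"slide": [4,0,-10],"angular": [0,0,0],"fingers": 1},{"slide": [14,0,-38],"angular": [0,0,0],"fingers": 1},{"slide": [27,0,-75],"angular": [2.4,0,-6.6],"fingers": 1},{"slide": [40,0,-110],"angular": [4.8,0,-13.2],"fingers": 1},{"slide": [44.5,0,-122],"angular": [7.2,0,-19.7],"fingers": 1},{"slide": [44.5,0,-122],"angular": [9.6,0,-26.3],"fingers": 1},{"slide": [44.5,0,-122],"angular": [12,0,-32.9],"fingers": 1},{"slide": [44.5,0,-122],"angular": [14.4,0,-39.5],"fingers": 1},{"slide": [44.5,0,-122],"angular": [16.8,0,-46],"fingers": 1},{"slide": [44.5,0,-122],"angular": [19.2,0,-52.6],"fingers": 1}]}}

```text
clock: 17.55
tcp_pos: [0.4515, 0.2509, 0.1526]
orientation: [-0.171, 0.186, 0.967, 0.032]
wrist_force: [0.8, -0.1, -0.2]
finger_gap: 0.0531
grip_force: 63.2
```

Run:
```python
from brd import *
s=get_state(); print(s["tcp_pos"],s["joint_pos"],s["finger_gap"],s["grip_force"])
az=np.radians(31)
goal([.56*np.cos(az),.56*np.sin(az),.17],211,20)
```

```text
[0.4515 0.2509 0.1526] [ 0.2381  0.4596 -0.0185  1.3828  0.1994  0.5897] 0.05306314188497577 63.233327865600586
slide [-5.8, 45.4, -20.7] ang [18.03, -0.11, -49.63] rows 1.2 7.4
```

Request:
{"name": "jog_arm", "arguments": {"moves": [{"slide": [-2,15,-7],"angular": [2.4,0,-6.6],"fingers": 1},{"slide": [-4,30,-14],"angular": [4.8,0,-13.2],"fingers": 1},{"slide": [-5.8,45,-20],"angular": [7.2,0,-19.8],"fingers": 1},{"slide": [-5.8,45,-20],"angular": [9.6,0,-26.4],"fingers": 1},{"slide": [-5.8,45,-20],"angular": [12,0,-33],"fingers": 1},{"slide": [-5.8,45,-20],"angular": [14.4,0,-39.6],"fingers": 1},{"slide": [-5.8,45,-20],"angular": [16.8,0,-46.2],"fingers": 1},{"slide": [-5.8,45,-20],"angular": [18,0,-49.6],"fingers": 1},{"slide": [-5.8,45,-20],"angular": [18,0,-49.6],"fingers": 1},{"slide": [-5.8,45,-20],"angular": [18,0,-49.6],"fingers": 1}]}}

```text
clock: 18.38
tcp_pos: [0.4794, 0.2885, 0.1692]
orientation: [-0.168, -0.26, 0.95, -0.046]
wrist_force: [0.6, 1.1, -1.6]
finger_gap: 0.0528
grip_force: 63.3
```

Request:
{"name": "jog_arm", "arguments": {"moves": [{"slide": [0,0,0],"angular": [0,-7,0],"fingers": 1},{"slide": [0,0,0],"angular": [0,-14,0],"fingers": 1},{"slide": [0,0,0],"angular": [0,-21,0],"fingers": 1},{"slide": [0,0,0],"angular": [0,-28,0],"fingers": 1},{"slide": [0,0,0],"angular": [0,-35,0],"fingers": 1},{"slide": [0,0,0],"angular": [0,-42,0],"fingers": 1},{"slide": [0,0,0],"angular": [0,-49,0],"fingers": 1},{"slide": [0,0,0],"angular": [0,-56,0],"fingers": 1},{"slide": [0,0,0],"angular": [0,-63,0],"fingers": 1},{"slide": [0,0,0],"angular": [0,-70,0],"fingers": 1}]}}

```text
clock: 19.22
tcp_pos: [0.4809, 0.2884, 0.1717]
orientation: [0.388, -0.24, 0.883, 0.107]
wrist_force: [1.3, -0.0, -1.9]
finger_gap: 0.0528
grip_force: 63.2
```

Run:
```python
from brd import *
s=get_state(); print(s["tcp_pos"],s["joint_pos"],s["finger_gap"],s["grip_force"])
az=np.radians(31)
goal([.56*np.cos(az),.56*np.sin(az),.13],211,-70)
```

```text
[0.4809 0.2884 0.1717] [ 0.311  -0.1236 -1.0172 -0.139   0.1648 -0.149 ] 0.052818738726548096 63.24557304382324
slide [31.3, 0.3, 27.6] ang [-0.32, -22.51, -0.4] rows 1.0 3.1
```

Run:
```python
from brd import *
goal([.54,.325,.17],211,-48);goal([.54,.325,.15],204,-70)
```

```text
slide [-45.6, 1.5, 52.4] ang [-0.24, -0.51, -0.45] rows 1.7 0.1
slide [-30.9, 1.4, 65.9] ang [5.7, -22.5, 3.26] rows 1.7 3.3
```

Request:
{"name": "jog_arm", "arguments": {"moves": [{"slide": [-22,1,25],"angular": [0,0,0],"fingers": 1},{"slide": [-44,1,50],"angular": [0,0,0],"fingers": 1},{"slide": [-40,1,58],"angular": [2,-7,1],"fingers": 1},{"slide": [-35,1,63],"angular": [4,-14,2],"fingers": 1},{"slide": [-31,1.4,66],"angular": [5.7,-20,3.2],"fingers": 1},{"slide": [-31,1.4,66],"angular": [5.7,-22.5,3.2],"fingers": 1},{"slide": [-31,1.4,66],"angular": [5.7,-22.5,3.2],"fingers": 1},{"slide": [-31,1.4,66],"angular": [5.7,-22.5,3.2],"fingers": 1},{"slide": [-31,1.4,66],"angular": [5.7,-22.5,3.2],"fingers": 1}]}}

```text
clock: 19.97
tcp_pos: [0.6041, 0.3722, 0.1734]
orientation: [0.546, -0.172, 0.812, 0.113]
wrist_force: [-0.4, -1.3, -0.5]
finger_gap: 0.0525
grip_force: 63.3
```

Run:
```python
from brd import *
s=get_state(); print(s["tcp_pos"],s["joint_pos"],s["finger_gap"],s["grip_force"])
goal([.54,.325,.105],204,-70)
p=read_camera("scene")
c=proj(p,[[.54,.325,.1]])[0].astype(int);print(c)
a=p["color"][max(0,c[1]-90):c[1]+90,c[0]-120:c[0]+120]
cv2.imwrite("pics/s11.png",cv2.resize(a,None,fx=3,fy=3,interpolation=2)[...,::-1])
```

```text
[0.6041 0.3722 0.1734] [ 0.4554  0.3267 -1.0268 -0.9644 -0.0397  0.0112] 0.05254673986062625 63.254191875457764
slide [92.8, -17.0, -45.9] ang [-0.33, -2.28, 0.16] rows 2.5 0.3
[349 132]
```

View pics/s11.png

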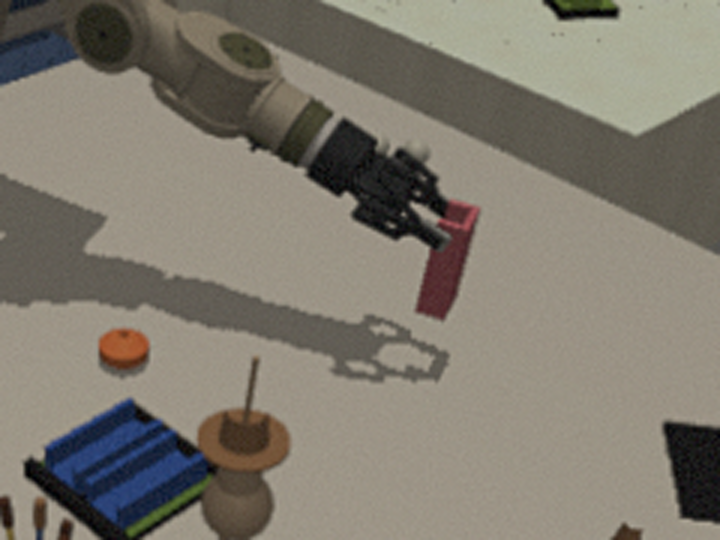

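Scene crop: pink hangs upright at (445,260) in the crop, open side toward the gripper and clear of everything. The elbow is at its range end, so I'll stand the trough here, farther out.

Run:
```python
from brd import *
goal([.60,.365,.125],204,-70)
```

```text
slide [47.5, -4.4, 12.6] ang [-0.36, -2.29, 0.16] rows 1.2 0.3
```

Request:
{"name": "jog_arm", "arguments": {"moves": [{"slide": [15,-1,4],"angular": [0,0,0],"fingers": 1},{"slide": [30,-3,8],"angular": [0,-1,0],"fingers": 1},{"slide": [42,-4,11],"angular": [0,-2.3,0],"fingers": 1},{"slide": [47,-4.4,12.6],"angular": [-0.3,-2.3,0],"fingers": 1},{"slide": [47,-4.4,12.6],"angular": [-0.3,-2.3,0],"fingers": 1},{"slide": [47,-4.4,12.6],"angular": [-0.3,-2.3,0],"fingers": 1}]}}

```text
clock: 20.52
tcp_pos: [0.6202, 0.3794, 0.1308]
orientation: [0.557, -0.171, 0.804, 0.115]
wrist_force: [-0.6, -0.2, -0.6]
finger_gap: 0.0529
grip_force: 63.3
```

Run:
```python
from brd import *
s=get_state(); print(s["tcp_pos"],s["joint_pos"],s["finger_gap"],s["grip_force"])
goal([.60,.365,.1025],204,-70)
```

```text
[0.6202 0.3794 0.1308] [ 0.454   0.4977 -1.0269 -1.1643 -0.0383  0.0093] 0.0528955294606719 63.28434348106384
slide [35.1, -4.9, -12.8] ang [-0.31, -0.63, 0.18] rows 0.9 0.1
```

Run:
```python
from brd import *
goal([.632,.385,.102],204,-70)
```

```text
slide [22.4, 0.5, 22.4] ang [-0.31, -0.63, 0.18] rows 0.8 0.1
```

Request:
{"name": "jog_arm", "arguments": {"moves": [{"slide": [8,0.2,8],"angular": [0,-0.3,0],"fingers": 1},{"slide": [15,0.4,15],"angular": [0,-0.6,0],"fingers": 1},{"slide": [20,0.5,20],"angular": [-0.3,-0.6,0],"fingers": 1},{"slide": [22.4,0.5,22.4],"angular": [-0.3,-0.6,0],"fingers": 1},{"slide": [22.4,0.5,22.4],"angular": [-0.3,-0.6,0],"fingers": 1},{"slide": [22.4,0.5,22.4],"angular": [-0.3,-0.6,0],"fingers": 1}]}}

```text
clock: 21.02
tcp_pos: [0.6323, 0.3857, 0.1027]
orientation: [0.562, -0.172, 0.801, 0.119]
wrist_force: [-0.2, -0.7, -1.0]
finger_gap: 0.053
grip_force: 63.3
```

Run:
```python
from brd import *
s=get_state(); print(s["tcp_pos"],s["joint_pos"],s["wrist_force"])
goal([*s["tcp_pos"][:2],.100],204,-70)
```

```text
[0.6323 0.3857 0.1027] [ 0.4512  0.6024 -1.0072 -1.2619 -0.0301  0.0077] [-0.1553 -0.748  -0.9773]
slide [2.5, 0.0, 0.9] ang [0.02, 0.09, 0.19] rows 0.1 0.0
```

Request:
{"name": "jog_arm", "arguments": {"moves": [{"slide": [2,0,0.8],"angular": [0,0,0],"fingers": 1},{"slide": [3.2,0,1.2],"angular": [0,0,0],"fingers": 1},{"slide": [3.2,0,1.2],"angular": [0,0,0],"fingers": 1},{"slide": [3.2,0,1.2],"angular": [0,0,0],"fingers": 1}]}}

```text
clock: 21.35
tcp_pos: [0.6325, 0.3858, 0.0994]
orientation: [0.562, -0.172, 0.8, 0.119]
wrist_force: [0.3, -1.0, 0.8]
finger_gap: 0.0525
grip_force: 63.4
```

Request:
{"name": "jog_arm", "arguments": {"moves": [{"slide": [0,0,0],"angular": [0,0,0],"fingers": 0.3},{"slide": [0,0,0],"angular": [0,0,0],"fingers": 0.2},{"slide": [0,0,0],"angular": [0,0,0],"fingers": 0.15},{"slide": [0,0,0],"angular": [0,0,0],"fingers": 0.15},{"slide": [0,0,0],"angular": [0,7,0],"fingers": 0.15},{"slide": [0,0,0],"angular": [0,14,0],"fingers": 0.15},{"slide": [0,0,0],"angular": [0,21,0],"fingers": 0.15},{"slide": [0,0,0],"angular": [0,28,0],"fingers": 0.15},{"slide": [0,0,0],"angular": [0,28,0],"fingers": 0.15}]}}

```text
clock: 22.1
tcp_pos: [0.6328, 0.3861, 0.0966]
orientation: [0.397, -0.191, 0.894, 0.083]
wrist_force: [2.1, 1.2, -1.2]
finger_gap: 0.0726
grip_force: 0.0
```

Run:
```python
from brd import *
s=get_state(); print(s["tcp_pos"],s["joint_pos"],s["wrist_force"],s["finger_gap"])
goal([.6323,.3857,.1],204,0)
p=read_camera("wrist");save(p,"w12")
p=read_camera("scene")
for o in seg(p,'pink',None,.06,80): print(*o)
print(proj(p,[[.6323,.3857,.12],[.6323,.3857,0]]))
```

```text
[0.6328 0.3861 0.0966] [ 0.4486  0.35   -0.7328 -0.3481 -0.0228  0.0163] [ 2.0862  1.1585 -1.2076] 0.0725609526684623
slide [-2.1, -0.1, -2.7] ang [-0.13, 47.92, 0.18] rows 0.1 6.7
[383. 149.] [0.6391 0.3938] [0.6348 0.3984] -59.12644958496094 225.74041748046875 37.60570526123047 328
[[383.5653 133.7466]
 [377.1995 162.1953]]
```

Request:
{"name": "jog_arm", "arguments": {"moves": [{"slide": [-2,0,-2.7],"angular": [0,7,0],"fingers": 0.15},{"slide": [-2,0,-2.7],"angular": [0,14,0],"fingers": 0.15},{"slide": [-2,0,-2.7],"angular": [0,21,0],"fingers": 0.15},{"slide": [-2,0,-2.7],"angular": [0,28,0],"fingers": 0.15},{"slide": [-2,0,-2.7],"angular": [0,35,0],"fingers": 0.15},{"slide": [-2,0,-2.7],"angular": [0,42,0],"fingers": 0.15},{"slide": [-2,0,-2.7],"angular": [0,48,0],"fingers": 0.15},{"slide": [-2,0,-2.7],"angular": [0,48,0],"fingers": 0.15},{"slide": [-2,0,-2.7],"angular": [0,48,0],"fingers": 0.15},{"slide": [-2,0,-2.7],"angular": [0,48,0],"fingers": 0.15}]}}

```text
clock: 23.03
tcp_pos: [0.6363, 0.3871, 0.095]
orientation: [0.002, -0.208, 0.978, -0.001]
wrist_force: [-0.3, -0.1, -1.3]
finger_gap: 0.073
grip_force: 0.0
```

Run:
```python
from brd import *
s=get_state(); print(s["tcp_pos"],s["joint_pos"],s["wrist_force"],s["finger_gap"])
goal([.6323,.3857,.1],204,0)
p=read_camera("wrist");save(p,"w13")
L=seg(p,'pink',s,.12,200)
for o in L: print(*o)
goal([.445,.28,.16],204,0)
```

```text
[0.6363 0.3871 0.095 ] [ 0.4403  0.7113  0.3288  1.185  -0.0033  0.0202] [-0.2527 -0.0595 -1.283 ] 0.07298224161109448
slide [4.2, 0.3, -5.0] ang [-0.19, 0.2, 0.07] rows 0.2 0.0
[256. 297.] [0.6418 0.3899] [0.6381 0.3882] -66.36165237426758 52.97919464111328 33.23103332519531 3676
slide [217.1, -20.1, -65.6] ang [-0.18, 0.26, 0.08] rows 5.5 0.0
```

View pics/w13.png

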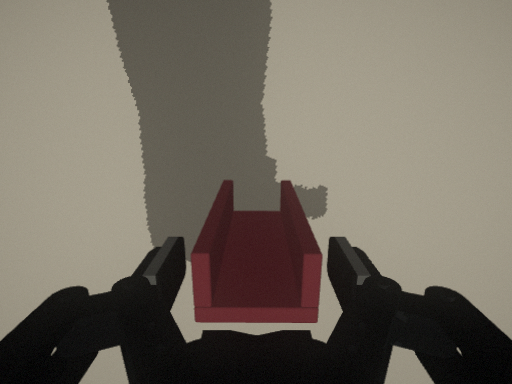

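Wrist picture: pink stands on its end, centred between the fingers (top face columns 193-320). Close and carry it upright inward.

Request:
{"name": "jog_arm", "arguments": {"moves": [{"slide": [0,0,-5],"angular": [0,0,0],"fingers": 0.3},{"slide": [0,0,-5],"angular": [0,0,0],"fingers": 1},{"slide": [0,0,-5],"angular": [0,0,0],"fingers": 1},{"slide": [0,0,-5],"angular": [0,0,0],"fingers": 1},{"slide": [0,0,-5],"angular": [0,0,0],"fingers": 1},{"slide": [0,0,-5],"angular": [0,0,0],"fingers": 1}], "squeeze": 60}}

```text
clock: 23.58
tcp_pos: [0.6331, 0.3863, 0.1053]
orientation: [0.002, -0.209, 0.978, -0.001]
wrist_force: [1.0, 0.3, -0.3]
finger_gap: 0.0533
grip_force: 64.2
```

Request:
{"name": "jog_arm", "arguments": {"moves": [{"slide": [5,0,-20],"angular": [0,0,0],"fingers": 1},{"slide": [30,-3,-45],"angular": [0,0,0],"fingers": 1},{"slide": [70,-6,-50],"angular": [0,0,0],"fingers": 1},{"slide": [110,-10,-50],"angular": [0,0,0],"fingers": 1},{"slide": [150,-14,-50],"angular": [0,0,0],"fingers": 1},{"slide": [185,-17,-50],"angular": [0,0,0],"fingers": 1},{"slide": [210,-20,-50],"angular": [0,0,0],"fingers": 1},{"slide": [213,-20,-45],"angular": [0,0,0],"fingers": 1},{"slide": [213,-20,-45],"angular": [0,0,0],"fingers": 1},{"slide": [213,-20,-45],"angular": [0,0,0],"fingers": 1}]}}

```text
clock: 24.42
tcp_pos: [0.4476, 0.2814, 0.1497]
orientation: [0.003, -0.209, 0.978, -0.001]
wrist_force: [1.2, -0.2, 0.0]
finger_gap: 0.0529
grip_force: 64.2
```

Run:
```python
from brd import *
s=get_state(); print(s["tcp_pos"],s["joint_pos"],s["wrist_force"],s["finger_gap"])
goal([*s["tcp_pos"][:2],.102],204,0)
```

```text
[0.4476 0.2814 0.1497] [ 0.4111  0.2674 -0.2491  1.0491 -0.0031 -0.0094] [ 1.1897 -0.1757  0.0313] 0.05289268704989013
slide [0.2, 0.2, 47.7] ang [-0.18, 0.3, 0.09] rows 1.1 0.1
```

Request:
{"name": "jog_arm", "arguments": {"moves": [{"slide": [0,0,15],"angular": [0,0.2,0],"fingers": 1},{"slide": [0,0,28],"angular": [0,0.2,0],"fingers": 1},{"slide": [0,0,37],"angular": [0,0.2,0],"fingers": 1},{"slide": [0,0,41],"angular": [0,0.2,0],"fingers": 1},{"slide": [0,0,42],"angular": [0,0.2,0],"fingers": 1},{"slide": [0,0,42],"angular": [0,0.2,0],"fingers": 1}]}}

```text
clock: 24.92
tcp_pos: [0.4475, 0.2813, 0.107]
orientation: [0.0, -0.209, 0.978, -0.002]
wrist_force: [-0.6, 0.4, 0.1]
finger_gap: 0.0528
grip_force: 64.2
```

Request:
{"name": "jog_arm", "arguments": {"moves": [{"slide": [0,0,1.5],"angular": [0,0,0],"fingers": 1},{"slide": [0,0,1.5],"angular": [0,0,0],"fingers": 1},{"slide": [0,0,1.5],"angular": [0,0,0],"fingers": 1}]}}

```text
clock: 25.17
tcp_pos: [0.4475, 0.2812, 0.1062]
orientation: [0.001, -0.209, 0.978, -0.001]
wrist_force: [0.6, 0.2, -1.2]
finger_gap: 0.0528
grip_force: 64.2
```

Request:
{"name": "jog_arm", "arguments": {"moves": [{"slide": [0,0,1.5],"angular": [0,0,0],"fingers": 1},{"slide": [0,0,1.5],"angular": [0,0,0],"fingers": 1},{"slide": [0,0,1.5],"angular": [0,0,0],"fingers": 1}]}}

```text
clock: 25.42
tcp_pos: [0.4471, 0.2811, 0.1043]
orientation: [0.0, -0.209, 0.978, -0.002]
wrist_force: [0.1, -0.3, -1.0]
finger_gap: 0.0531
grip_force: 64.2
```

Request:
{"name": "jog_arm", "arguments": {"moves": [{"slide": [0,0,1.5],"angular": [0,0,0],"fingers": 1},{"slide": [0,0,1.5],"angular": [0,0,0],"fingers": 1},{"slide": [0,0,1.5],"angular": [0,0,0],"fingers": 1}]}}

```text
clock: 25.67
tcp_pos: [0.4474, 0.2811, 0.1041]
orientation: [0.001, -0.209, 0.978, -0.001]
wrist_force: [-2.4, -2.3, 7.9]
finger_gap: 0.053
grip_force: 65.2
```

Request:
{"name": "jog_arm", "arguments": {"moves": [{"slide": [0,0,1.5],"angular": [0,0,0],"fingers": 1},{"slide": [0,0,1.5],"angular": [0,0,0],"fingers": 1},{"slide": [0,0,1.5],"angular": [0,0,0],"fingers": 1}]}}

```text
clock: 25.92
tcp_pos: [0.4476, 0.2812, 0.1041]
orientation: [0.001, -0.209, 0.978, -0.001]
wrist_force: [-4.6, -3.1, 18.6]
finger_gap: 0.0531
grip_force: 66.4
```

Request:
{"name": "jog_arm", "arguments": {"moves": [{"slide": [0,0,1],"angular": [0,0,0],"fingers": 1},{"slide": [0,0,1],"angular": [0,0,0],"fingers": 1},{"slide": [0,0,1],"angular": [0,0,0],"fingers": 1}]}}

```text
clock: 26.17
tcp_pos: [0.4477, 0.2812, 0.104]
orientation: [0.002, -0.209, 0.978, -0.001]
wrist_force: [-7.3, -4.5, 25.2]
finger_gap: 0.0527
grip_force: 67.4
```

Request:
{"name": "jog_arm", "arguments": {"moves": [{"slide": [0,0,-3],"angular": [0,0,0],"fingers": 1},{"slide": [0,0,-3],"angular": [0,0,0],"fingers": 0.3},{"slide": [0,0,-3],"angular": [0,0,0],"fingers": 0.15},{"slide": [0,0,-3],"angular": [0,0,0],"fingers": 0.15},{"slide": [0,0,-3],"angular": [0,0,0],"fingers": 0.15},{"slide": [0,0,-3],"angular": [0,7,0],"fingers": 0.15},{"slide": [0,0,-3],"angular": [0,14,0],"fingers": 0.15},{"slide": [0,0,-3],"angular": [0,21,0],"fingers": 0.15},{"slide": [0,0,-3],"angular": [0,28,0],"fingers": 0.15},{"slide": [0,0,-3],"angular": [0,35,0],"fingers": 0.15}]}}

```text
clock: 27.0
tcp_pos: [0.4478, 0.2813, 0.1037]
orientation: [-0.295, -0.198, 0.932, -0.065]
wrist_force: [0.4, 0.9, -0.2]
finger_gap: 0.0727
grip_force: 0.0
```

Request:
{"name": "jog_arm", "arguments": {"moves": [{"slide": [0,0,0],"angular": [0,6,0],"fingers": 0.15},{"slide": [0,0,0],"angular": [0,10,0],"fingers": 0.15},{"slide": [0,0,0],"angular": [0,10,0],"fingers": 0.15},{"slide": [0,0,0],"angular": [0,10,0],"fingers": 0.15},{"slide": [0,0,0],"angular": [0,10,0],"fingers": 0.15}]}}

```text
clock: 27.42
tcp_pos: [0.4472, 0.2811, 0.103]
orientation: [-0.373, -0.192, 0.904, -0.081]
wrist_force: [0.8, 0.7, 0.2]
finger_gap: 0.0723
grip_force: 0.0
```

Run:
```python
from brd import *
s=get_state(); print(s["tcp_pos"],s["joint_pos"],s["wrist_force"],s["finger_gap"])
goal([.448,.2815,.102],204,45)
p=read_camera("wrist");save(p,"w14")
L=seg(p,'pink',s,.12,200)
for o in L: print(*o)
```

```text
[0.4472 0.2811 0.103 ] [ 0.4134  0.9754  0.5543  1.9335 -0.0075 -0.003 ] [0.8396 0.732  0.1936] 0.07233704394528685
slide [-1.4, -0.0, 0.1] ang [-0.2, 0.09, -0.05] rows 0.0 0.0
[254. 273.] [0.4586 0.2856] [0.4533 0.2833] -66.38418960571289 53.209503173828125 33.22959899902344 4280
```

Request:
{"name": "jog_arm", "arguments": {"moves": [{"slide": [-8.5,0,-8.5],"angular": [0,0,0],"fingers": 0.15},{"slide": [-8.5,0,-8.5],"angular": [0,0,0],"fingers": 0.15},{"slide": [-8.5,0,-8.5],"angular": [0,0,0],"fingers": 0.3},{"slide": [-8.5,0,-8.5],"angular": [0,0,0],"fingers": 1},{"slide": [-8.5,0,-8.5],"angular": [0,0,0],"fingers": 1},{"slide": [-8.5,0,-8.5],"angular": [0,0,0],"fingers": 1},{"slide": [-8.5,0,-8.5],"angular": [0,0,0],"fingers": 1},{"slide": [-8.5,0,-8.5],"angular": [0,0,0],"fingers": 1},{"slide": [-8.5,0,-8.5],"angular": [0,0,0],"fingers": 1}], "squeeze": 70}}

```text
clock: 28.22
tcp_pos: [0.458, 0.2859, 0.1053]
orientation: [-0.373, -0.192, 0.904, -0.081]
wrist_force: [1.7, 0.6, 6.6]
finger_gap: 0.0527
grip_force: 74.0
```

Run:
```python
from brd import *
s=get_state(); print(s["tcp_pos"],s["wrist_force"],s["finger_gap"],s["grip_force"])
goal([.58,.34,.2],204,45)
```

```text
[0.458  0.2859 0.1053] [1.6524 0.5699 6.6049] 0.052671133548572814 73.99300575256348
slide [-27.6, -0.7, -161.3] ang [-0.2, 0.08, -0.06] rows 3.9 0.0
```

Request:
{"name": "jog_arm", "arguments": {"moves": [{"slide": [14,0,-14],"angular": [0,0,0],"fingers": 1},{"slide": [40,0,-40],"angular": [0,0,0],"fingers": 1},{"slide": [65,0,-65],"angular": [0,-7,0],"fingers": 1},{"slide": [60,0,-75],"angular": [0,-14,0],"fingers": 1},{"slide": [45,0,-90],"angular": [0,-21,0],"fingers": 1},{"slide": [30,0,-105],"angular": [0,-28,0],"fingers": 1},{"slide": [15,0,-120],"angular": [0,-35,0],"fingers": 1},{"slide": [0,0,-135],"angular": [0,-42,0],"fingers": 1},{"slide": [-15,0,-150],"angular": [0,-49,0],"fingers": 1},{"slide": [-27,0,-161],"angular": [0,-56,0],"fingers": 1}]}}

```text
clock: 29.05
tcp_pos: [0.5807, 0.3411, 0.2003]
orientation: [0.099, -0.208, 0.973, 0.019]
wrist_force: [0.9, -0.1, -0.2]
finger_gap: 0.0528
grip_force: 73.2
```

Run:
```python
from brd import *
s=get_state(); print(s["tcp_pos"],s["joint_pos"],s["finger_gap"],s["grip_force"])
goal([.60,.35,.12],204,-45)
```

```text
[0.5807 0.3411 0.2003] [ 0.4128  0.357  -0.0167  0.9954 -0.0015 -0.0083] 0.052819903353014896 73.23911368846893
slide [-4.7, 0.4, 82.9] ang [-0.11, -33.45, 0.18] rows 2.0 4.7
```

Request:
{"name": "jog_arm", "arguments": {"moves": [{"slide": [-1,0,15],"angular": [0,-7,0],"fingers": 1},{"slide": [-2,0,30],"angular": [0,-14,0],"fingers": 1},{"slide": [-3,0,45],"angular": [0,-21,0],"fingers": 1},{"slide": [-4,0,60],"angular": [0,-28,0],"fingers": 1},{"slide": [-4.7,0.4,75],"angular": [0,-33.4,0],"fingers": 1},{"slide": [-4.7,0.4,83],"angular": [0,-33.4,0],"fingers": 1},{"slide": [-4.7,0.4,83],"angular": [0,-33.4,0],"fingers": 1},{"slide": [-4.7,0.4,83],"angular": [0,-33.4,0],"fingers": 1}]}}

```text
clock: 29.72
tcp_pos: [0.5922, 0.3468, 0.1121]
orientation: [0.366, -0.194, 0.907, 0.077]
wrist_force: [-1.5, -1.4, -1.4]
finger_gap: 0.0525
grip_force: 73.2
```

Run:
```python
from brd import *
s=get_state(); print(s["tcp_pos"],s["joint_pos"],s["finger_gap"],s["grip_force"])
goal([.60,.35,.04],204,-45);goal([.60,.35,.028],204,-45)
```

```text
[0.5922 0.3468 0.1121] [ 0.4108  0.2291 -0.7789 -0.2043  0.0049 -0.0094] 0.0525120807383508 73.23826342821121
slide [44.0, -0.0, 57.8] ang [-0.04, -1.05, 0.21] rows 1.7 0.1
slide [52.3, 0.0, 66.4] ang [-0.04, -1.05, 0.21] rows 2.0 0.1
```

Request:
{"name": "jog_arm", "arguments": {"moves": [{"slide": [15,0,20],"angular": [0,-1,0],"fingers": 1},{"slide": [30,0,40],"angular": [0,-1,0],"fingers": 1},{"slide": [40,0,53],"angular": [0,-1,0],"fingers": 1},{"slide": [44,0,57.8],"angular": [0,-1,0.2],"fingers": 1},{"slide": [44,0,57.8],"angular": [0,-1,0.2],"fingers": 1},{"slide": [44,0,57.8],"angular": [0,-1,0.2],"fingers": 1}]}}

```text
clock: 30.22
tcp_pos: [0.6069, 0.3528, 0.0462]
orientation: [0.378, -0.192, 0.902, 0.08]
wrist_force: [0.4, -0.1, -0.8]
finger_gap: 0.0526
grip_force: 73.2
```

Run:
```python
from brd import *
s=get_state(); print(s["tcp_pos"],s["joint_pos"],s["wrist_force"])
goal([.60,.35,.027],204,-45)
p=read_camera("scene")
for o in seg(p,'pink',None,.03,80): print(*o)
```

```text
[0.6069 0.3528 0.0462] [ 0.4102  0.3903 -0.8267 -0.439   0.0052 -0.0061] [ 0.3585 -0.1275 -0.8104]
slide [18.9, 0.3, 8.1] ang [-0.06, 0.42, -0.0] rows 0.5 0.1
[382. 157.] [0.6454 0.3895] [0.6405 0.3862] 20.95206642150879 123.8053207397461 95.65185546875 513
```

Request:
{"name": "jog_arm", "arguments": {"moves": [{"slide": [5,0,5],"angular": [0,0,0],"fingers": 1},{"slide": [8,0,8],"angular": [0,0.4,0],"fingers": 1},{"slide": [10,0,10],"angular": [0,0.4,0],"fingers": 1},{"slide": [11,0,11],"angular": [0,0.4,0],"fingers": 1},{"slide": [11,0,11],"angular": [0,0.4,0],"fingers": 1}]}}

```text
clock: 30.68
tcp_pos: [0.6061, 0.3524, 0.0293]
orientation: [0.374, -0.192, 0.904, 0.079]
wrist_force: [0.4, 0.6, -0.1]
finger_gap: 0.0529
grip_force: 73.2
```

Request:
{"name": "jog_arm", "arguments": {"moves": [{"slide": [1.5,0,1.5],"angular": [0,0,0],"fingers": 1},{"slide": [1.5,0,1.5],"angular": [0,0,0],"fingers": 1},{"slide": [1.5,0,1.5],"angular": [0,0,0],"fingers": 1}]}}

```text
clock: 30.93
tcp_pos: [0.6062, 0.3525, 0.0274]
orientation: [0.374, -0.192, 0.904, 0.079]
wrist_force: [0.3, -0.2, -0.5]
finger_gap: 0.0527
grip_force: 73.2
```

Request:
{"name": "jog_arm", "arguments": {"moves": [{"slide": [1.5,0,1.5],"angular": [0,0,0],"fingers": 1},{"slide": [1.5,0,1.5],"angular": [0,0,0],"fingers": 1},{"slide": [1.5,0,1.5],"angular": [0,0,0],"fingers": 1}]}}

```text
clock: 31.18
tcp_pos: [0.6062, 0.3525, 0.0253]
orientation: [0.374, -0.192, 0.904, 0.079]
wrist_force: [0.1, 0.5, -0.8]
finger_gap: 0.0528
grip_force: 73.2
```

Request:
{"name": "jog_arm", "arguments": {"moves": [{"slide": [1.2,0,1.2],"angular": [0,0,0],"fingers": 1},{"slide": [1.2,0,1.2],"angular": [0,0,0],"fingers": 1},{"slide": [1.2,0,1.2],"angular": [0,0,0],"fingers": 1}]}}

```text
clock: 31.43
tcp_pos: [0.6065, 0.3525, 0.0239]
orientation: [0.374, -0.192, 0.904, 0.079]
wrist_force: [-0.1, 0.5, -0.3]
finger_gap: 0.0527
grip_force: 73.2
```

Request:
{"name": "jog_arm", "arguments": {"moves": [{"slide": [1,0,1],"angular": [0,0,0],"fingers": 1},{"slide": [1,0,1],"angular": [0,0,0],"fingers": 1},{"slide": [1,0,1],"angular": [0,0,0],"fingers": 1}]}}

```text
clock: 31.68
tcp_pos: [0.6071, 0.3528, 0.0235]
orientation: [0.375, -0.192, 0.903, 0.079]
wrist_force: [-2.2, -0.7, 4.8]
finger_gap: 0.0527
grip_force: 73.7
```

Request:
{"name": "jog_arm", "arguments": {"moves": [{"slide": [0,0,0],"angular": [0,0,0],"fingers": 0.3},{"slide": [-1,0,-1],"angular": [0,0,0],"fingers": 0.1},{"slide": [-2,0,-2],"angular": [0,0,0],"fingers": 0.05},{"slide": [-2,0,-2],"angular": [0,7,0],"fingers": 0.05},{"slide": [-2,0,-2],"angular": [0,14,0],"fingers": 0.05},{"slide": [-2,0,-2],"angular": [0,21,0],"fingers": 0.05},{"slide": [-2,0,-2],"angular": [0,28,0],"fingers": 0.05},{"slide": [-2,0,-2],"angular": [0,35,0],"fingers": 0.05},{"slide": [-2,0,-2],"angular": [0,42,0],"fingers": 0.05},{"slide": [-2,0,-2],"angular": [0,45,0],"fingers": 0.05}]}}

```text
clock: 32.52
tcp_pos: [0.6067, 0.3528, 0.0267]
orientation: [0.051, -0.207, 0.977, 0.011]
wrist_force: [1.3, 0.1, -0.7]
finger_gap: 0.0811
grip_force: 0.0
```

Request:
{"name": "jog_arm", "arguments": {"moves": [{"slide": [0,0,-20],"angular": [0,0,0],"fingers": 0.05},{"slide": [-15,0,-45],"angular": [0,0,0],"fingers": 0.05},{"slide": [-25,0,-75],"angular": [0,0,0],"fingers": 0.05},{"slide": [-30,0,-75],"angular": [0,0,0],"fingers": 0.05},{"slide": [-30,0,-75],"angular": [0,0,0],"fingers": 0.05},{"slide": [-30,0,-75],"angular": [0,0,0],"fingers": 0.05}]}}

```text
clock: 33.02
tcp_pos: [0.6263, 0.3614, 0.1021]
orientation: [0.053, -0.207, 0.977, 0.011]
wrist_force: [0.3, -0.4, -0.8]
finger_gap: 0.0808
grip_force: 0.0
```

Run:
```python
from brd import *
s=get_state(); print(s["tcp_pos"],s["joint_pos"],s["wrist_force"],s["finger_gap"])
p=read_camera("wrist");save(p,"w15")
L=seg(p,'pink',s,.034,300)
for o in L: print(*o)
o=max(L,key=lambda o:o[-1]); a=o[3]+180
goal([*o[2],.024],a)
p=read_camera("top")
for o in seg(p,'pink',None,.034,80): print(*o)
```

```text
[0.6263 0.3614 0.1021] [ 0.4125  0.5775  0.1014  0.9872 -0.0001 -0.0056] [ 0.313  -0.3538 -0.7811] 0.08077214270518411
[256. 217.] [0.6417 0.3683] [0.6472 0.3706] 23.680017471313477 119.0229263305664 53.07261276245117 10102
slide [-15.6, -0.0, 79.2] ang [-0.02, 6.04, 0.28] rows 1.9 0.8
[114. 146.] [0.6899 0.3875] [0.686  0.3888] -66.6222972869873 54.033477783203125 34.497989654541016 125
[122. 168.] [0.6146 0.358 ] [0.6152 0.3584] -65.30751419067383 50.442588806152344 47.94546127319336 202
```

Request:
{"name": "jog_arm", "arguments": {"moves": [{"slide": [-8,0,20],"angular": [0,4,0],"fingers": 0.05},{"slide": [-15.6,0,45],"angular": [0,6,0],"fingers": 0.05},{"slide": [-15.6,0,65],"angular": [0,6,0],"fingers": 0.05},{"slide": [-15.6,0,73],"angular": [0,6,0],"fingers": 0.05},{"slide": [-15.6,0,76],"angular": [0,6,0.2],"fingers": 0.05},{"slide": [-15.6,0,76],"angular": [0,6,0.2],"fingers": 0.05},{"slide": [-15.6,0,76],"angular": [0,6,0.2],"fingers": 0.05}]}}

```text
clock: 33.7
tcp_pos: [0.648, 0.3711, 0.0297]
orientation: [0.002, -0.206, 0.979, 0.0]
wrist_force: [0.1, 0.3, 0.1]
finger_gap: 0.0815
grip_force: 0.0
```

Request:
{"name": "jog_arm", "arguments": {"moves": [{"slide": [0,0,0],"angular": [0,0,0],"fingers": 0.4},{"slide": [0,0,0],"angular": [0,0,0],"fingers": 1},{"slide": [0,0,0],"angular": [0,0,0],"fingers": 1},{"slide": [0,0,0],"angular": [0,0,0],"fingers": 1},{"slide": [0,0,0],"angular": [0,0,0],"fingers": 1},{"slide": [0,0,0],"angular": [0,0,0],"fingers": 1}], "squeeze": 60}}

```text
clock: 34.2
tcp_pos: [0.6492, 0.3716, 0.0312]
orientation: [0.003, -0.206, 0.979, 0.0]
wrist_force: [-1.3, -0.0, 6.0]
finger_gap: 0.0522
grip_force: 64.8
```

Request:
{"name": "jog_arm", "arguments": {"moves": [{"slide": [0,0,-10],"angular": [0,0,0],"fingers": 1},{"slide": [0,0,-40],"angular": [0,0,0],"fingers": 1},{"slide": [0,0,-80],"angular": [0,0,0],"fingers": 1},{"slide": [0,0,-110],"angular": [0,0,0],"fingers": 1},{"slide": [0,0,-110],"angular": [0,0,0],"fingers": 1},{"slide": [0,0,-110],"angular": [0,0,0],"fingers": 1}]}}

```text
clock: 34.7
tcp_pos: [0.6495, 0.3717, 0.1428]
orientation: [0.005, -0.206, 0.979, 0.001]
wrist_force: [-0.3, 0.1, -1.2]
finger_gap: 0.0524
grip_force: 64.1
```

Run:
```python
from brd import *
s=get_state(); print(s["tcp_pos"],s["joint_pos"],s["grip_force"],s["finger_gap"])
print(glob(0,-.8)); goal([*glob(0,-.8),.14],272.65)
```

```text
[0.6495 0.3717 0.1428] [ 0.413   0.6923  0.4121  1.2807 -0.0005 -0.0017] 64.10628274083138 0.05244749700267618
[ 0.5503 -0.0358]
slide [255.0, -333.1, 0.5] ang [-0.36, 0.47, -68.89] rows 10.1 9.6
```

Request:
{"name": "jog_arm", "arguments": {"moves": [{"slide": [25,-33,0],"angular": [0,0,-6.9],"fingers": 1},{"slide": [50,-66,0],"angular": [0,0,-13.8],"fingers": 1},{"slide": [76,-99,0],"angular": [0,0,-20.7],"fingers": 1},{"slide": [101,-132,0],"angular": [0,0,-27.6],"fingers": 1},{"slide": [127,-165,0],"angular": [0,0,-34.5],"fingers": 1},{"slide": [152,-198,0],"angular": [0,0,-41.4],"fingers": 1},{"slide": [178,-231,0],"angular": [0,0,-48.3],"fingers": 1},{"slide": [203,-265,0],"angular": [0,0,-55.2],"fingers": 1},{"slide": [228,-298,0],"angular": [-0.2,0.3,-62],"fingers": 1},{"slide": [254,-331,0],"angular": [-0.3,0.4,-68.9],"fingers": 1}]}}

```text
clock: 35.53
tcp_pos: [0.5498, -0.0245, 0.1368]
orientation: [0.003, 0.72, -0.694, -0.002]
wrist_force: [0.3, 0.0, -1.0]
finger_gap: 0.0523
grip_force: 64.1
```

Request:
{"name": "jog_arm", "arguments": {"moves": [{"slide": [0,0,15],"angular": [0,0,0],"fingers": 1},{"slide": [0,0,28],"angular": [0,0,0],"fingers": 1},{"slide": [0,0,35],"angular": [0,0,0],"fingers": 1},{"slide": [0,0,35],"angular": [0,0,0],"fingers": 1},{"slide": [0,0,35],"angular": [0,0,0],"fingers": 1},{"slide": [0,0,35],"angular": [0,0,0],"fingers": 1}]}}

```text
clock: 36.03
tcp_pos: [0.5518, -0.0225, 0.1032]
orientation: [0.002, 0.718, -0.696, -0.001]
wrist_force: [0.5, 1.2, -0.9]
finger_gap: 0.0526
grip_force: 64.1
```

Run:
```python
from brd import *
s=get_state(); print(s["tcp_pos"],s["joint_pos"],s["grip_force"],loc(s["tcp_pos"][:2]))
goal([*glob(0,1.7),.055],272.65)
p=read_camera("wrist"); L=seg(p,'pink',s,s["tcp_pos"][2]-.0312+.034,300)
for o in L: print(*o,loc(o[2]))
for o in seg(p,'blue',s,.043,300): print(*o,loc(o[2]))
```

```text
[ 0.5518 -0.0225  0.1032] [-0.1847  0.3533 -0.2505  0.9706 -0.0027 -1.7867] 64.05271276831627 [ 2.0472 12.4506]
slide [10.7, 1.7, 48.2] ang [0.24, -0.1, -0.86] rows 1.2 0.1
[256. 226.] [ 0.5521 -0.0371] [ 0.5519 -0.031 ] -88.25713777542114 108.41089630126953 53.585235595703125 22450 [1.8165 3.9032]
[323. 156.] [ 0.5083 -0.0618] [ 0.5177 -0.0459] -87.24416923522949 102.6656265258789 53.80128860473633 5644 [-33.0689  -9.411 ]
[193. 148.] [ 0.5942 -0.0651] [ 0.5842 -0.0462] -87.5122971534729 97.29035186767578 53.599769592285156 4592 [ 33.3186 -12.7196]
```

Request:
{"name": "jog_arm", "arguments": {"moves": [{"slide": [5,1,5],"angular": [0,0,-0.8],"fingers": 1},{"slide": [10,1.7,12],"angular": [0.2,0,-0.8],"fingers": 1},{"slide": [10.7,1.7,20],"angular": [0.2,0,-0.8],"fingers": 1},{"slide": [10.7,1.7,22],"angular": [0.2,0,-0.8],"fingers": 1},{"slide": [10.7,1.7,22],"angular": [0.2,0,-0.8],"fingers": 1},{"slide": [10.7,1.7,22],"angular": [0.2,0,-0.8],"fingers": 1}]}}

```text
clock: 36.58
tcp_pos: [0.5498, -0.0338, 0.0806]
orientation: [0.001, 0.723, -0.691, 0.0]
wrist_force: [-0.3, -0.2, -0.5]
finger_gap: 0.0525
grip_force: 64.1
```

Run:
```python
from brd import *
s=get_state(); print(s["tcp_pos"],s["grip_force"],loc(s["tcp_pos"][:2]))
goal([*glob(0,1.7),.0482],272.65)
p=read_camera("wrist"); L=seg(p,'pink',s,s["tcp_pos"][2]-.0312+.034,300)
for o in L: print(*o,loc(o[2]))
```

```text
[ 0.5498 -0.0338  0.0806] 64.0577781200409 [-0.4344  1.2445]
slide [-0.5, -0.5, 32.4] ang [0.09, -0.09, -0.12] rows 0.8 0.0
[256. 226.] [ 0.5504 -0.0483] [ 0.5502 -0.0422] -87.55461001396179 109.461181640625 53.77420425415039 22515 [-0.4753 -7.18  ]
```

Request:
{"name": "jog_arm", "arguments": {"moves": [{"slide": [-0.5,-0.5,7],"angular": [0,0,0],"fingers": 1},{"slide": [-0.5,-0.5,14],"angular": [0,0,0],"fingers": 1},{"slide": [-0.5,-0.5,20],"angular": [0,0,0],"fingers": 1},{"slide": [-0.5,-0.5,24],"angular": [0,0,0],"fingers": 1},{"slide": [-0.5,-0.5,26],"angular": [0,0,0],"fingers": 1},{"slide": [-0.5,-0.5,26],"angular": [0,0,0],"fingers": 1}]}}

```text
clock: 37.13
tcp_pos: [0.55, -0.0332, 0.0542]
orientation: [0.001, 0.723, -0.691, -0.0]
wrist_force: [0.6, -0.0, 0.1]
finger_gap: 0.0522
grip_force: 64.1
```

Request:
{"name": "jog_arm", "arguments": {"moves": [{"slide": [0,0,2],"angular": [0,0,0],"fingers": 1},{"slide": [0,0,4],"angular": [0,0,0],"fingers": 1},{"slide": [0,0,4],"angular": [0,0,0],"fingers": 1},{"slide": [0,0,4],"angular": [0,0,0],"fingers": 1}]}}

```text
clock: 37.47
tcp_pos: [0.5506, -0.0334, 0.0511]
orientation: [0.001, 0.723, -0.691, 0.0]
wrist_force: [0.3, 0.4, -1.2]
finger_gap: 0.0522
grip_force: 64.1
```

Request:
{"name": "jog_arm", "arguments": {"moves": [{"slide": [0,0,1],"angular": [0,0,0],"fingers": 1},{"slide": [0,0,1.5],"angular": [0,0,0],"fingers": 1},{"slide": [0,0,1.5],"angular": [0,0,0],"fingers": 1}]}}

```text
clock: 37.72
tcp_pos: [0.5506, -0.0334, 0.0496]
orientation: [0.001, 0.723, -0.691, 0.0]
wrist_force: [-0.2, -0.3, -0.3]
finger_gap: 0.0525
grip_force: 64.1
```

Request:
{"name": "jog_arm", "arguments": {"moves": [{"slide": [0,0,1],"angular": [0,0,0],"fingers": 1},{"slide": [0,0,1.5],"angular": [0,0,0],"fingers": 1},{"slide": [0,0,1.5],"angular": [0,0,0],"fingers": 1}]}}

```text
clock: 37.97
tcp_pos: [0.5507, -0.0335, 0.0482]
orientation: [0.001, 0.723, -0.691, 0.001]
wrist_force: [-0.3, -0.3, 0.7]
finger_gap: 0.0525
grip_force: 64.3
```

Request:
{"name": "jog_arm", "arguments": {"moves": [{"slide": [0,0,1],"angular": [0,0,0],"fingers": 1},{"slide": [0,0,1],"angular": [0,0,0],"fingers": 1},{"slide": [0,0,1],"angular": [0,0,0],"fingers": 1}]}}

```text
clock: 38.22
tcp_pos: [0.5508, -0.0335, 0.0481]
orientation: [0.001, 0.723, -0.691, 0.001]
wrist_force: [-2.5, -0.7, 6.8]
finger_gap: 0.0523
grip_force: 64.9
```

Seated at the expected height (0.0481). Open a little and withdraw.

Request:
{"name": "jog_arm", "arguments": {"moves": [{"slide": [0,0,-1],"angular": [0,0,0],"fingers": 0.3},{"slide": [0,0,-1],"angular": [0,0,0],"fingers": 0.25},{"slide": [0,0,-1],"angular": [0,0,0],"fingers": 0.25},{"slide": [0,0,-1],"angular": [0,0,0],"fingers": 0.25},{"slide": [0,0,-10],"angular": [0,0,0],"fingers": 0.25},{"slide": [0,0,-35],"angular": [0,0,0],"fingers": 0.25},{"slide": [0,0,-70],"angular": [0,0,0],"fingers": 0.25},{"slide": [0,0,-110],"angular": [0,0,0],"fingers": 0.25},{"slide": [0,0,-140],"angular": [0,0,0],"fingers": 0.25},{"slide": [0,0,-140],"angular": [0,0,0],"fingers": 0.25}]}}

```text
clock: 39.05
tcp_pos: [0.5544, -0.0338, 0.1948]
orientation: [-0.002, 0.723, -0.691, 0.005]
wrist_force: [1.1, -0.2, 0.4]
finger_gap: 0.0642
grip_force: 0.0
```

Request:
{"name": "jog_arm", "arguments": {"moves": [{"slide": [0,0,0],"angular": [0,0,0],"fingers": 0.25},{"slide": [0,0,0],"angular": [0,0,0],"fingers": 0.25},{"slide": [0,0,0],"angular": [0,0,0],"fingers": 0.25}]}}

```text
clock: 39.3
tcp_pos: [0.5497, -0.0329, 0.1857]
orientation: [0.002, 0.723, -0.691, -0.001]
wrist_force: [0.5, -0.1, -0.2]
finger_gap: 0.0638
grip_force: 0.0
```

Run:
```python
from brd import *
s=get_state(); print(s["tcp_pos"],s["clock"],s["qvel"],s["grip_force"])
p=read_camera("wrist"); save(p,"w16")
for c,z in(('pink',.051),('blue',.043)):
    for o in seg(p,c,s,z,150): print(c,*o,loc(o[2]))
for c in("scene","top"):
    p=read_camera(c)
    for n in("figure","brushjar","paint","pumpkin"):
        for d in tip_of(n,p)[:1]: print(c,n,toz(p,[d["point"]],0)[0])
```

```text
[ 0.5497 -0.0329  0.1857] 39.3 [ 0.0014  0.0106 -0.0061  0.0013  0.001  -0.001 ] 0.0
pink [254. 177.] [ 0.5511 -0.0386] [ 0.5509 -0.0348] -87.51438570022583 119.03373718261719 54.441219329833984 7025 [0.6518 0.151 ]
blue [495.  95.] [ 0.3415 -0.1212] [ 0.3418 -0.1213] 54.2733154296875 25.725669860839844 24.574331283569336 713 [-212.2464  -76.5676]
blue [209. 169.] [ 0.595  -0.0428] [ 0.5841 -0.0354] -87.71076703071594 119.72472381591797 52.570438385009766 3745 [33.7834 -1.9916]
blue [301. 170.] [ 0.5068 -0.0455] [ 0.5065 -0.0385] -85.49714088439941 120.22081756591797 34.73691940307617 3828 [-43.9094  -1.478 ]
scene figure [ 0.3793 -0.1055  0.    ]
scene brushjar [ 0.7054 -0.2492  0.    ]
scene paint [ 0.3986 -0.1127  0.    ]
scene pumpkin [0.3903 0.0855 0.    ]
top figure [ 0.7481 -0.0827  0.    ]
top brushjar [ 0.7041 -0.2612  0.    ]
top paint [ 0.3813 -0.119   0.    ]
```

```bash
python3 -c "
from workcell import *
print(hand_in())"
```

```text
the job is handed in; nothing more can be done
None
```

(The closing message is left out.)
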